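# Free a robot axle and roll its clamp lug upright

### The job

Lift the chock plate straight up off its two dowels, keeping it level so it does not bind, and lay it flat in the middle of the rubber mat. Then reach in under the lamp and roll the axle along the bed, away from where the plate was, until the lug of its clamp collar stands straight up for tightening; do not pick the axle up, and leave it on the bed, square across it. Leave the other things on the bench as they are.

Things in the scene. Friction and masses are not known exactly. Their poses are not given: they have to be found in the camera images.
- fixture: Fixed aluminium fixture, yaw up to 0.25 rad. Origin on the bench below the axle's starting spot; z up, x away from the robot, y along the axle. Flat level bed, top at z = 45 mm, x = -85 to 110, y = -72 to 72 mm. Two steel dowels (8 mm thick, 18 mm tall) on the bed at x = -48, y = -60 and 60. End stop 10 mm high across the bed at x = 75 to 85 mm.
- lamp_edge (a point): Middle of the lower near edge of the white LED lamp head fixed over the bed. In the fixture's frame (mm) this point is at x = 25, y = 0, z = 145; the head spans x = 25 to 110, y = -62 to 62, z = 145 to 167, on a post 20 x 30 at x = 98. An upright tool cannot follow the axle under it: lean it about 30 degrees, tip ahead to +x, body back to the robot.
- plate: Loose steel chock plate, about 0.4 kg, 50 (x) by 150 (y) by 12 mm thick; two 9.5 mm through holes at y = -60 and 60 mm sit on the fixture's dowels; it starts lying on the bed. Origin: centre of its underside; axes as the fixture's. A black grip block stands at its centre: 36 mm (x) by 18 mm (y), from z = 12 to 52 mm.
- axle: Loose aluminium axle, 36 mm in diameter, about 0.55 kg, lying across the bed along its y axis, y = -93 to 93 mm, plus a thin journal to y = -113. Origin on its axis, 18 mm above the bed. It rolls freely without slipping (18 mm of travel per radian): pushed at 20 mm/s it coasts some 2 mm, at 50 mm/s some 15 mm. Rolling towards the fixture's +x carries its upper side to +x.
- lug_tip (a point): Outer face of the square lug (14 mm wide) of the dark clamp collar (50 mm diameter, 14 mm wide) at the axle's +y end, outside the bed; 38 mm from the axle's axis, 86 mm along y from its origin. The collar turns only with the axle. z points out along the lug. At first the lug points to -x of the fixture and 85 to 130 degrees from upright: roll to +x by that angle.
- mat: Fixed black rubber mat on the bench, 160 mm (x) by 210 mm (y), 3 mm thick. Origin: centre of its underside.
- wheel: Bystander: spare wheel lying flat, 124 mm in diameter, 41 mm high. Origin: centre of its underside.
- driver: Bystander: screwdriver lying on the bench. Origin: under its middle.
- jar: Bystander: small amber jar, 56 mm in diameter, 85 mm high. Origin: centre of its underside.
Things that resemble listed ones, but are neither listed nor needed, are in the scene too. Of the things that look like the fixture, take the one that is farthest to the robot's left at the start.

How it is judged (in metres and radians):
On the way, in this order (a step that is already met when the one before it is completed fails the run):
1. the chock plate is level and clear above the dowels (z of plate in the frame of fixture above 0.07 m and angle between plate's own z axis and vertical below 0.15 rad), for 0.1 s.
2. the chock plate lies flat on the mat (horizontal distance between plate and mat below 0.06 m and z of plate in the frame of mat below 0.008 m and angle between plate's own z axis and vertical below 0.1 rad), for 0.2 s.
3. the lug stands upright with the axle on the bed (z of axle in the frame of fixture between 0.059 and 0.067 m and angle between the y axis of axle and the y axis of fixture, either way round below 0.2 rad and angle between lug_tip's own z axis and vertical below 0.22 rad), for 0.2 s.
At the end, for the whole second after the job is handed in: The plate lies flat and still on the mat, its centre within 60 mm of the mat's centre; the axle lies still on the bed, within 0.2 rad of square across it, its lug within 0.22 rad (about 12 degrees) of straight up (all of step 2 and all of step 3 and angular speed of axle below 0.1 rad/s and linear speed of plate below 0.02 m/s); the robot touches nothing.
It fails at once if the plate tipped more than 0.11 rad (6 degrees) while still on the dowels (z of plate in the frame of fixture below 0.06 m and horizontal distance between plate and fixture below 0.065 m and angle between plate's own z axis and vertical above 0.11 rad).
It fails at once if the axle was picked up (more than 12 mm off the bed) or fell off the bed (z of axle in the frame of fixture above 0.075 m or z of axle in the frame of fixture below 0.05 m).
It fails at once if a bystander was moved more than 30 mm (distance of any of wheel, driver, jar from where it was at the start of the episode above 0.03 m).
It also fails if it takes over 64 s, if anything falls off the work surface, if the arm or the gripper's body presses on something with over 40 N, if the wrist force passes 120 N, or if a joint passes its speed limit or range.

### The arm

A 6-joint arm with a two-finger parallel gripper is mounted at the origin on the work surface. World frame = base frame: x ahead of the robot, y to its left, z up, the work surface at z = 0. Lengths are in mm, angles in rad, forces in N, time in s.
With the tool pointing down it reaches from about 350 to 875 mm from the base axis. Payload 4.2 kg.
Tool frame: the origin (TCP) lies at the very end of the fingers, on their centre line; the grasp point (between the pads) lies arm.hold_point_z behind it (arm.hold_point_z is the distance from the TCP to the grasp point, in mm); y points along the fingers, x is the direction in which the jaws open and shut, and the axes are right-handed (so a half turn about y gives the same grasp; the last joint's range is limited). The gripper opens to 85 mm and grips with 20 to 120 N. Pads are 22 mm wide; open, the fingers measure 114 mm over their backs; the gripper's body (76 mm by 85 mm) begins 54 mm behind the grasp point. The pads swing forward as they close: fully open they stand 13 mm farther back than shut.
Start: joints at [1.551, 0.385, 0.008, 0, -1.194, -0.259], TCP at [171.969, 600.854, 231.312] pointing down, gripper open.
Joint ranges: [-3.14, 3.14], [-1.21, 2.06], [-1.07, 1.41], [-3.16, 2.05], [-2.99, -0.16], [-3.1, 3.1]. Speed limits (rad/s): [2.79, 2.79, 3.14, 3.14, 3.14, 3.14].

### API

Orientations are given as a unit quaternion [x, y, z, w].
In Python, from bench import arm gives the robot as it stands.
- The arm moves only by the shell command python3 -m creep 'ROWS'. ROWS is JSON, a list of rows, each a list of 3 entries, a list of its own where there are three numbers: the shift along the world's x, y, z in mm, then the turn, a rotation vector about the world's x, y, z in rad, then the gripper command: -1 is shut, 1 is fully open, values between are in proportion. In form: [[[dx, dy, dz], [wx, wy, wz], jaw], ...]. A call has 1 to 12 rows; each row is the pose to reach, as a shift and turn from the pose commanded when the call began; what a row does not reach only later rows make up. A row lasts 1/12 s, in which the tool goes at most 41.7 mm and 7.16 degrees, less where a joint would pass 70% of its speed; a pose out of reach is approached as far as the arm can. A call with a gripper value outside its range is refused whole. The fingers move at their own pace and stop on an object; the grip force is fixed at half the most. Time passes only in rows, so rows that repeat a pose let the fingers close. It gives the time, the measured TCP pose, the force and the opening at its end, in the units of the state.
- arm.read_state(): the state, without advancing time (a new reading comes with each control period).
- arm.get_image(name): name is "side" or "top"; returns (picture, depth): 480x640x3 uint8, red, green, blue; 480x640 float32, mm along the optical axis (not along the pixel's ray), 0 where there is no reading.
- arm.camera_params(name): a dict with "camera_matrix" (3x3 intrinsics, pixels), "extrinsics" (4x4, takes a point from world to camera coordinates). Camera axes: x right, y down, z forward; pixel columns grow to the right and rows downward; lengths in mm; the calibration is good to about 2 mm. A picture is of the moment at which its call begins. camera_params takes no time and is no camera call.
- arm.job_done(): hands the job in, once; it reports no verdict.
The state is a dict: "clock": time; "joints": joint angles; "joint_vel": joint speeds; "joint_efforts": joint torques, N m; "position": TCP position; "ee_rot": TCP orientation; "contact_force": force on the tool from outside, world axes, zero at the start; "wrist_torque": the same for the moment, N m; "gripper_width": finger opening in mm.
Only numpy, scipy, OpenCV 4.12 (cv2) and the standard library are available. Lean on these libraries where they do the work, as an engineer would, in place of code of your own. Each camera call takes 0.05 s, during which the arm holds its last target.

## Working session

There is one attempt and no reset: what is moved stays moved. The work goes in short steps, Python scripts to look and compute and a shell command to move; the robot and the scene stay as the last step left them, time stands still between calls to the robot, and variables do not carry over. Pictures are saved under pics/ and viewed, and the job is handed in when it is done.

```bash
ls; mkdir -p pics
python3 - <<'E'
from bench import arm
import cv2,numpy as np
s=arm.read_state(); print(s, arm.hold_point_z)
for n in ("side","top"):
    p,d=arm.get_image(n); cv2.imwrite(f"pics/{n}0.png",p[:,:,::-1]); np.save(f"{n}0.npy",d)
    c=arm.camera_params(n); print(n,c)
E
```

```text
pics
{'clock': 0.0, 'joints': array([ 1.55060270e+00,  3.85544303e-01,  6.62699727e-03, -4.63758282e-04,
       -1.19398054e+00, -2.58584512e-01]), 'joint_vel': array([-0.00037015,  0.00014135,  0.00026782, -0.0008879 , -0.00093583,
       -0.00142845]), 'joint_efforts': array([ 3.24326093e-04, -3.92286694e+01,  1.88403279e+01,  4.18608114e+00,
       -4.68946091e-03, -2.16077694e-06]), 'position': array([171.82841563, 600.31796809, 230.23465516]), 'ee_rot': array([ 0.4262119 , -0.56416575,  0.56514563, -0.42505393]), 'contact_force': array([-0.73066258,  0.03587859, -0.14198153]), 'wrist_torque': array([-0.07635615, -0.03152724, -0.01958368]), 'gripper_width': 85.26727285292232} 18.700000000000003
side {'camera_matrix': array([[458.53624011,   0.        , 311.74864962],
       [  0.        , 458.53624011, 236.51546525],
       [  0.        ,   0.        ,   1.        ]]), 'extrinsics': array([[ 9.22294910e-01, -3.86085463e-01,  1.76100653e-02,
        -4.44291295e+02],
       [-2.73713136e-01, -6.84667029e-01, -6.75508830e-01,
         1.90897066e+02],
       [ 2.72861170e-01,  6.18198249e-01, -7.37141578e-01,
         1.23379094e+03],
       [ 0.00000000e+00,  0.00000000e+00,  0.00000000e+00,
         1.00000000e+00]])}
top {'camera_matrix': array([[533.99417036,   0.        , 317.40653449],
       [  0.        , 533.99417036, 239.02060054],
       [  0.        ,   0.        ,   1.        ]]), 'extrinsics': array([[ 1.22683040e-02, -9.99897972e-01,  7.31666829e-03,
        -4.28345224e+01],
       [-9.92502606e-01, -1.30668003e-02, -1.21522985e-01,
         4.88454989e+02],
       [ 1.21606192e-01, -5.77093141e-03, -9.92561651e-01,
         1.57663866e+03],
       [ 0.00000000e+00,  0.00000000e+00,  0.00000000e+00,
         1.00000000e+00]])}
```

View pics/side0.png

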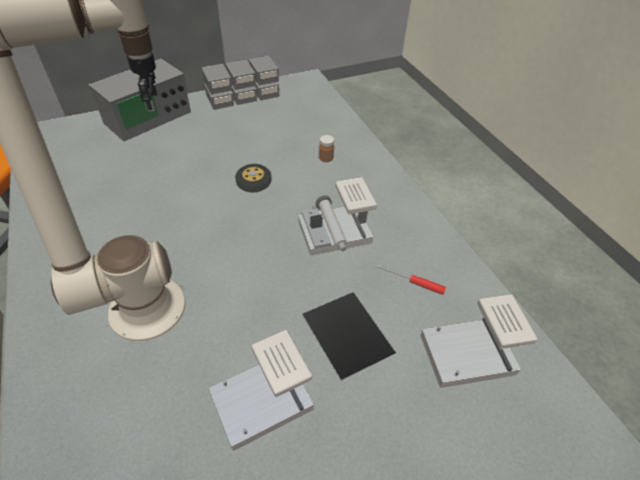

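View pics/top0.png

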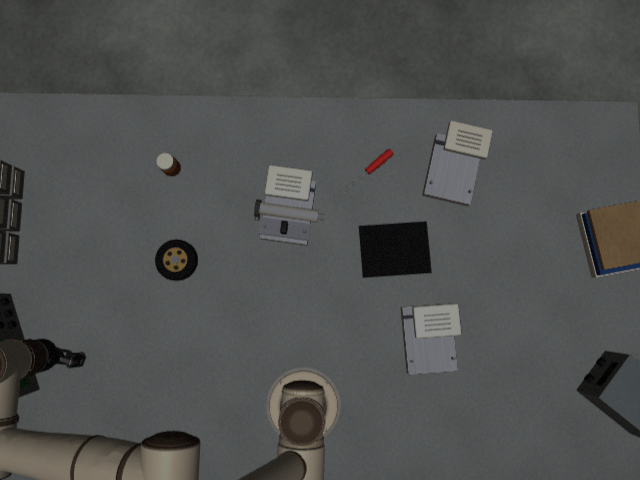

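Three fixture-like things show in the top view: (288,210), (455,165) and (432,340). The one at (288,210) is farthest to the robot's left (+y is image left) and is the only one with an axle and plate. I'll confirm it in an enlarged crop.

Run:
```python
import cv2
t=cv2.imread("pics/top0.png")[155:255,235:345]; cv2.imwrite("pics/tc0.png",cv2.resize(t,None,fx=6,fy=6,interpolation=cv2.INTER_CUBIC)[:600,:660])
t=cv2.imread("pics/side0.png")[165:265,285:395]; cv2.imwrite("pics/sc0.png",cv2.resize(t,None,fx=6,fy=6,interpolation=cv2.INTER_CUBIC))
```

```text
(no output)
```

View pics/tc0.png

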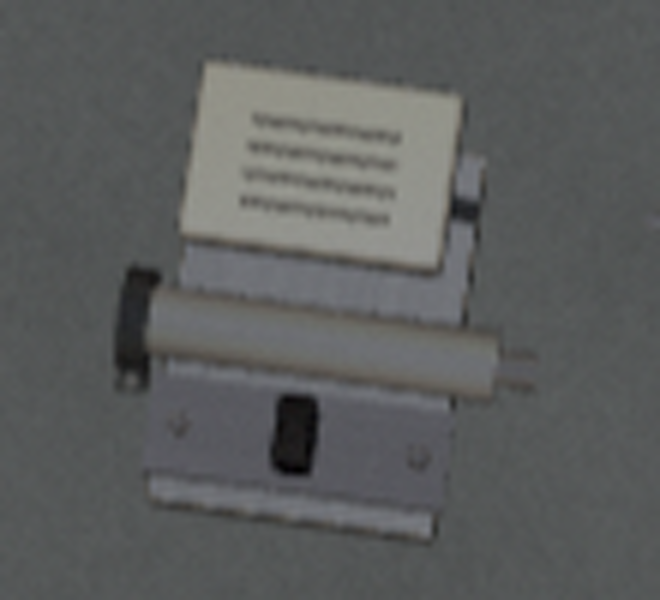

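View pics/sc0.png

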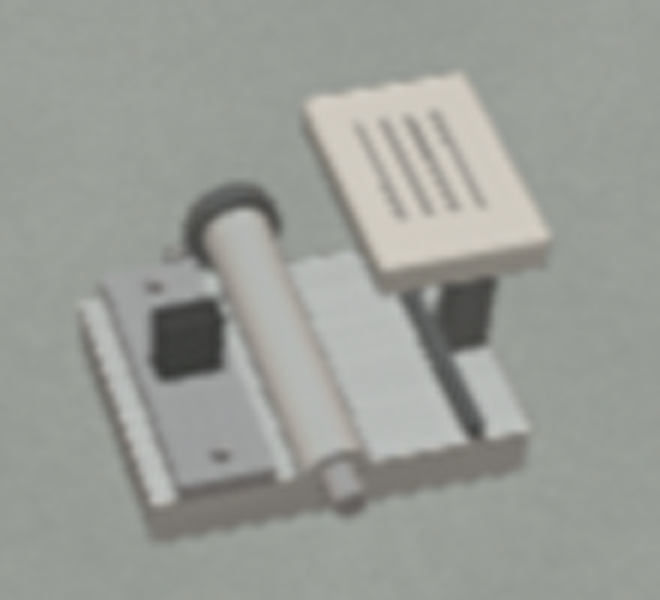

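```bash
cat > h.py <<'E'
import numpy as np
from scipy.optimize import least_squares
from scipy.spatial.transform import Rotation as R
from bench import arm
C={n:arm.camera_params(n) for n in("top","side")}
def proj(n,P):
    P=np.atleast_2d(P);E=C[n]["extrinsics"];q=P@E[:3,:3].T+E[:3,3];p=q@C[n]["camera_matrix"].T
    return p[:,:2]/p[:,2:]
def ray(n,uv,z):
    E=C[n]["extrinsics"];K=C[n]["camera_matrix"];c=-E[:3,:3].T@E[:3,3]
    d=E[:3,:3].T@np.linalg.solve(K,[*uv,1]);return c+d*(z-c[2])/d[2]
def crop(o,f,u): return np.array([o[0]+(u[0]+.5)/f-.5,o[1]+(u[1]+.5)/f-.5])
def W(f,p):
    c,s=np.cos(f[2]),np.sin(f[2]);return np.array([f[0]+c*p[0]-s*p[1],f[1]+s*p[0]+c*p[1],p[2]])
E
python3 - <<'E'
from h import *
for n in C: E=C[n]["extrinsics"];print(n,-E[:3,:3].T@E[:3,3])
o={"top":(235,155),"side":(285,165)}
M=[("top",(180,425),(-48,60,57)),("top",(417,457),(-48,-60,57)),("top",(150,500),(-85,72,45)),("top",(432,540),(-85,-72,45)),
("top",(205,62),(110,62,167)),("top",(462,95),(110,-62,167)),("top",(180,236),(25,62,150)),("top",(440,270),(25,-62,150)),
("side",(153,288),(-48,60,57)),("side",(221,457),(-48,-60,57)),("side",(80,303),(-85,72,45)),("side",(155,505),(-85,-72,45)),
("side",(305,103),(25,62,167)),("side",(463,72),(110,62,167)),("side",(548,238),(110,-62,167)),("side",(385,275),(25,-62,167)),("side",(385,290),(25,-62,145)),("side",(530,435),(110,-72,45))]
def res(f,ms=M): return np.array([proj(n,W(f,p))[0]-crop(o[n],6,u) for n,u,p in ms])
for ms in (M,M[:8],M[8:]):
    s=least_squares(lambda f:res(f,ms).ravel(),[550,30,0.]);print(s.x);
s=least_squares(lambda f:res(f).ravel(),[550,30,0.]);print(np.round(res(s.x),1))
m={n:np.load(f"{n}0.npy") for n in C}
mc=[(359,226),(427,222),(431,272),(363,277)]
P=np.array([ray("top",u,3) for u in mc]);print("mat",P.mean(0),P)
sc=[(304,309),(354,294),(394,350),(344,377)]
P=np.array([ray("side",u,3) for u in sc]);print("mat",P.mean(0),P)
E
```

```text
top [ 293.58933218  -27.34893467 1624.58298905]
side [ 125.36499399 -803.56088426 1046.25525576]
[ 5.65667326e+02  5.49563790e+01 -1.21436852e-01]
[ 5.64752513e+02  5.59178536e+01 -1.20055538e-01]
[ 5.66256324e+02  5.38727145e+01 -1.23748420e-01]
[[ 0.1 -0.4]
 [ 0.7 -0.3]
 [-0.3 -0.6]
 [ 0.6 -0.8]
 [-0.1 -1.1]
 [ 1.  -0.8]
 [ 0.2  0.7]
 [ 0.6  0.9]
 [-0.1 -0.1]
 [-0.3 -0.2]
 [-0.5 -0.3]
 [-0.5  0. ]
 [-1.  -0.9]
 [-0.1 -0.5]
 [ 0.9 -0.3]
 [-0.7 -1.1]
 [-1.3  2.1]
 [ 0.2 -1. ]]
mat [ 464.34926396 -274.31106648    3.        ] [[ 534.21674112 -163.98360981    3.        ]
 [ 549.44420373 -373.23266764    3.        ]
 [ 395.77015074 -383.46074254    3.        ]
 [ 377.96596025 -176.56724595    3.        ]]
mat [ 471.83105439 -270.72327732    3.        ] [[ 389.8267559  -165.30163434    3.        ]
 [ 536.87877927 -171.67189131    3.        ]
 [ 554.35029454 -364.23284239    3.        ]
 [ 406.26838787 -381.68674126    3.        ]]
```

The fixture at (288,210) carries the axle, plate with black block, and dark collar at its left (+y) end, so it's the right one. Its pose is about (565.5, 55, yaw −0.121); the mat centre is at about (467, −272). Next I'll work out the grasp.

Run:
```python
from h import *
s=arm.read_state();Rm=R.from_quat(s["ee_rot"]).as_matrix();print(np.round(Rm,3))
f=[565.5,55,-.121]
p=W(f,(-48,0,57));print("plate",p)
# block top centre check, both cams
print(proj("top",W(f,(-48,0,97))),crop((235,155),6,(296,415)),proj("side",W(f,(-48,0,97))),crop((285,165),6,(187,312)))
x=Rm[:,0];yaw=np.arctan2(x[1],x[0]);print("jaw yaw",yaw)
for t in (np.pi/2-.121,-np.pi/2-.121): print("turn z",t-yaw)
print("delta",p-s["position"])
# axle line
for n,u in (("top",(497,365)),("top",(150,325))): print(ray("top",crop((235,155),6,u),63))
```

```text
[[-0.275 -0.     0.961]
 [-0.961 -0.002 -0.275]
 [ 0.002 -1.     0.   ]]
plate [517.85095549  60.79383788  57.        ]
[[283.98938789 225.83653075]] [283.91666667 223.75      ] [[315.69974805 216.68796627]] [315.75       216.58333333]
jaw yaw -1.8497578530924201
turn z 3.2995541798873167
turn z 0.15796152629752358
delta [ 346.001503   -539.58931744 -173.33399293]
[555.34955884 -35.59402105  63.        ]
[573.05347901 136.08575333  63.        ]
```

```bash
python3 -m creep '[[[30,-40,0],[0,0,0.02],1],[[60,-80,0],[0,0,0.05],1],[[90,-110,0],[0,0,0.08],1],[[115,-145,0],[0,0,0.1],1],[[140,-180,0],[0,0,0.12],1],[[160,-215,0],[0,0,0.14],1],[[180,-250,0],[0,0,0.158],1],[[200,-285,0],[0,0,0.158],1],[[220,-320,0],[0,0,0.158],1],[[240,-355,0],[0,0,0.158],1],[[260,-390,0],[0,0,0.158],1],[[280,-425,0],[0,0,0.158],1]]'
```

```text
clock: 1.1
position: [447.1, 182.8, 231.3]
ee_rot: [-0.469, 0.529, -0.529, 0.469]
contact_force: [0.7, 0.4, 0.1]
gripper_width: 85.5
```

```bash
python3 -m creep '[[[20,-35,0],[0,0,0],1],[[40,-70,0],[0,0,0],1],[[55,-95,-10],[0,0,0],1],[[66,-115,-30],[0,0,0],1],[[66,-115,-60],[0,0,0],1],[[66,-115,-80],[0,0,0],1],[[66,-115,-90],[0,0,0],1],[[66,-115,-90],[0,0,0],1]]'
python3 - <<'E'
from h import *
import cv2
s=arm.read_state();print(s["position"],s["joints"],R.from_quat(s["ee_rot"]).as_matrix().round(3))
for n,(x,y) in (("top",(235,155)),("side",(270,150))):
    p,d=arm.get_image(n);cv2.imwrite(f"pics/{n}1.png",cv2.resize(p[y:y+110,x:x+120,::-1],None,fx=5,fy=5,interpolation=cv2.INTER_CUBIC))
E
```

```text
clock: 1.77
position: [511.2, 69.0, 138.8]
ee_rot: [-0.471, 0.53, -0.529, 0.467]
contact_force: [0.7, -0.2, -0.3]
gripper_width: 85.3
[511.21108302  69.03326804 138.76867406] [ 4.48914012e-01  2.94404541e-01 -3.83874921e-01 -5.76095779e-04
 -8.98482740e-01  1.00084502e+00] [[-0.121 -0.006  0.993]
 [-0.993 -0.002 -0.121]
 [ 0.003 -1.    -0.005]]
```

View pics/side1.png

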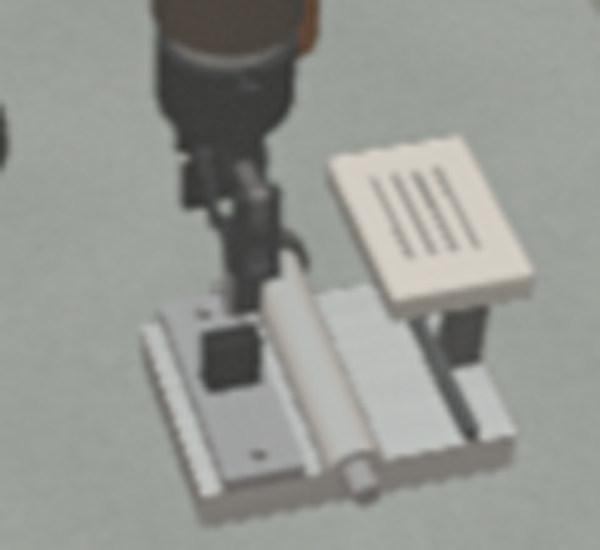

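View pics/top1.png

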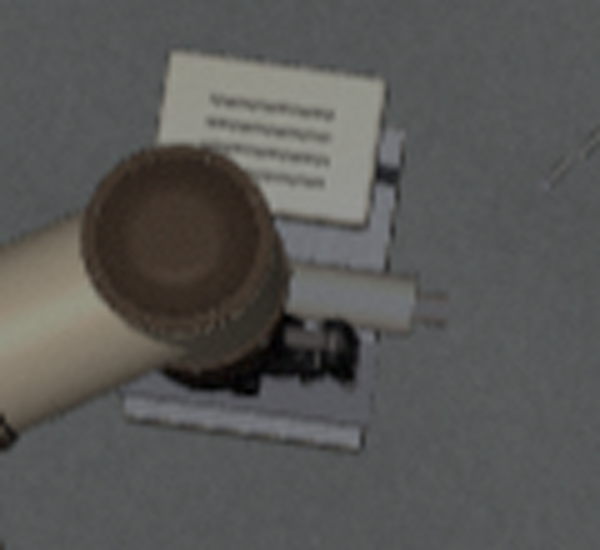

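```bash
python3 -m creep '[[[0,0,0],[0,0,0],1],[[0,0,0],[0,0,0],1]]'
python3 - <<'E'
from h import *
import cv2
s=arm.read_state();print(s["position"],s["joint_vel"].round(3))
p,d=arm.get_image("side");x,y=270,150
im=cv2.resize(p[y:y+110,x:x+120,::-1],None,fx=5,fy=5,interpolation=cv2.INTER_CUBIC)
T=s["position"];j=R.from_quat(s["ee_rot"]).as_matrix()[:,0]
for q in (T,T+42*j+[0,0,13],T-42*j+[0,0,13]):
    u=(proj("side",q)[0]-[x,y])*5+2;print(u);cv2.circle(im,tuple(int(v) for v in u),4,(0,0,255),-1)
cv2.imwrite("pics/side2.png",im)
E
```

```text
clock: 2.03
position: [513.7, 70.5, 142.9]
ee_rot: [0.468, -0.529, 0.529, -0.47]
contact_force: [0.2, 1.3, -0.3]
gripper_width: 85.5
[513.74476211  70.52961517 142.87177675] [ 0.    -0.001 -0.006 -0.001  0.002  0.001]
[219.16162462 269.43508562]
[240.42340959 302.76438329]
[199.67723147 204.80320895]
```

View pics/side2.png

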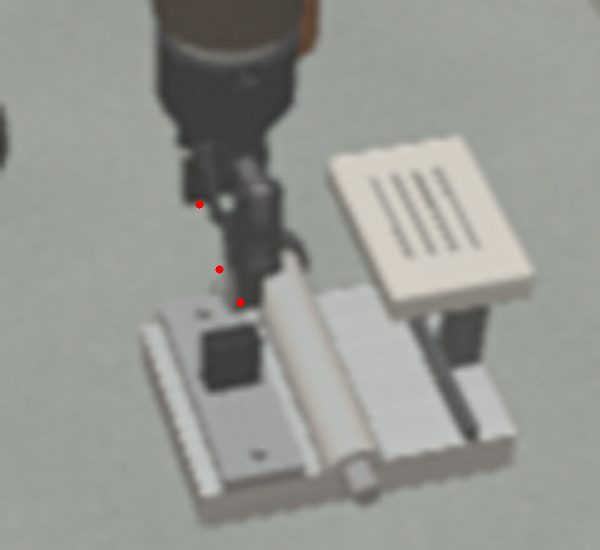

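Run:
```python
from h import *
s=arm.read_state();T=s["position"];Rm=R.from_quat(s["ee_rot"]).as_matrix()
p,d=arm.get_image("side")
E=C["side"]["extrinsics"];K=C["side"]["camera_matrix"]
v,u=np.mgrid[165:230,295:330]
z=d[v,u].astype(float);X=np.stack([(u-K[0,2])/K[0,0]*z,(v-K[1,2])/K[1,1]*z,z],-1)
Wp=(X-E[:3,3])@E[:3,:3]
q=(Wp-T)@Rm
m=(z>0)&(np.abs(q[...,0])<75)&(np.abs(q[...,2])<30)&(q[...,1]>-70)&(q[...,1]<6)
for lo in range(-70,6,8):
    k=m&(q[...,1]>=lo)&(q[...,1]<lo+8)
    for sg in(1,-1):
        kk=k&(sg*q[...,0]>20)
        if kk.sum()>2: print(lo,sg,kk.sum(),"x",np.percentile(q[kk][:,0],[5,50,95]).round(0),"z",np.percentile(q[kk][:,2],[5,50,95]).round(0))
```

```text
-70 1 38 x [45. 69. 74.] z [-12.  -1.  11.]
-62 1 11 x [42. 54. 72.] z [-13. -11.   7.]
-54 -1 8 x [-49. -41. -40.] z [-11.  -8.  -5.]
-46 1 9 x [49. 56. 59.] z [-9. -4.  3.]
-46 -1 5 x [-45. -43. -41.] z [-10.  -7.  -6.]
-38 1 16 x [47. 55. 57.] z [-10.  -2.   7.]
-38 -1 8 x [-45. -43. -41.] z [-11.  -6.  -1.]
-30 1 18 x [48. 54. 58.] z [-10.  -3.  10.]
-30 -1 9 x [-45. -43. -40.] z [-10.  -5.   0.]
-22 1 9 x [45. 50. 54.] z [-9. -4. 11.]
-22 -1 8 x [-45. -42. -41.] z [-10.  -5.   2.]
-14 -1 3 x [-47. -45. -45.] z [-6. -1.  2.]
```

The depth points put the fingers symmetric about the reported TCP frame, so the tool pose is trusted. The arm simply had not made up the full commanded shift. Correcting and descending.

```bash
python3 -m creep '[[[4,-10,0],[0,0,0],1],[[4,-10,-20],[0,0,0],1],[[4,-10,-40],[0,0,0],1],[[4,-10,-60],[0,0,0],1],[[4,-10,-75],[0,0,0],1],[[4,-10,-79],[0,0,0],1],[[4,-10,-79],[0,0,0],1],[[4,-10,-79],[0,0,0],1]]'
python3 - <<'E'
from h import *
import cv2
s=arm.read_state();print(s["position"])
p,d=arm.get_image("side");x,y=270,150
cv2.imwrite("pics/side3.png",cv2.resize(p[y:y+110,x:x+120,::-1],None,fx=5,fy=5,interpolation=cv2.INTER_CUBIC))
E
```

```text
clock: 2.8
position: [517.6, 59.8, 63.0]
ee_rot: [0.469, -0.529, 0.529, -0.469]
contact_force: [-0.8, -0.7, 0.1]
gripper_width: 84.9
[517.5966717   59.76344602  63.00004492]
```

View pics/side3.png

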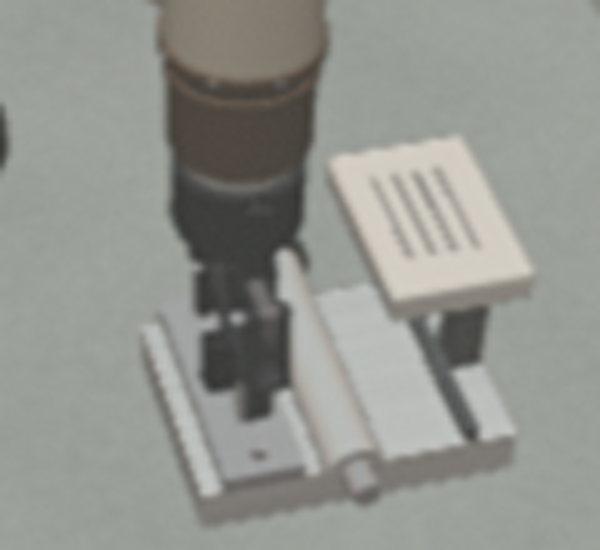

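The fingers straddle the block, near finger at (257,370) and block at (220,360), clear of the axle. Closing.

```bash
python3 -m creep '[[[0,0,0],[0,0,0],-1],[[0,0,0],[0,0,0],-1],[[0,0,0],[0,0,0],-1],[[0,0,0],[0,0,0],-1],[[0,0,0],[0,0,0],-1],[[0,0,0],[0,0,0],-1],[[0,0,0],[0,0,0],-1],[[0,0,0],[0,0,0],-1],[[0,0,0],[0,0,0],-1]]'
```

```text
clock: 3.6
position: [517.7, 61.8, 63.0]
ee_rot: [-0.468, 0.529, -0.529, 0.47]
contact_force: [-1.8, 7.2, 2.5]
gripper_width: 17.0
```

```bash
python3 -m creep '[[[0,2,0],[0,0,0],-1],[[0,2,0],[0,0,0],-1],[[0,2,2],[0,0,0],-1],[[0,2,4],[0,0,0],-1],[[0,2,7],[0,0,0],-1],[[0,2,10],[0,0,0],-1]]'
```

```text
clock: 4.1
position: [516.9, 62.0, 71.9]
ee_rot: [-0.469, 0.53, -0.529, 0.469]
contact_force: [2.1, 2.7, -6.4]
gripper_width: 17.5
```

```bash
python3 -m creep '[[[0,0,4],[0,0,0],-1],[[0,0,8],[0,0,0],-1],[[0,0,14],[0,0,0],-1],[[0,0,22],[0,0,0],-1],[[0,0,32],[0,0,0],-1],[[0,0,44],[0,0,0],-1],[[0,0,56],[0,0,0],-1],[[0,0,68],[0,0,0],-1],[[0,0,76],[0,0,0],-1],[[0,0,80],[0,0,0],-1],[[0,0,80],[0,0,0],-1]]'
python3 - <<'E'
from h import *
import cv2
s=arm.read_state();print(s["position"])
p,d=arm.get_image("side");x,y=260,120
cv2.imwrite("pics/side4.png",cv2.resize(p[y:y+120,x:x+130,::-1],None,fx=5,fy=5,interpolation=cv2.INTER_CUBIC))
E
```

```text
clock: 5.02
position: [517.2, 61.8, 153.6]
ee_rot: [0.468, -0.529, 0.53, -0.47]
contact_force: [-0.2, 0.5, -4.8]
gripper_width: 17.5
[517.15550376  61.81574073 153.62812711]
```

View pics/side4.png

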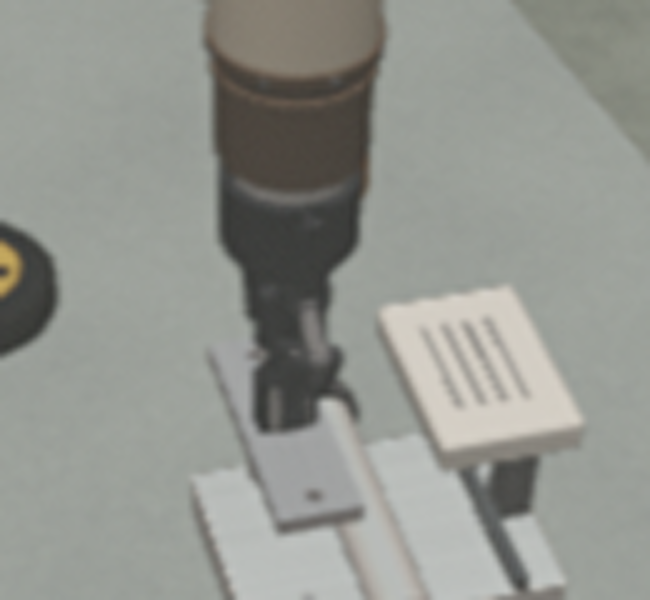

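The plate is up and level, both dowels clear, with its underside at about 135 mm. Moving to the mat.

```bash
python3 -m creep '[[[-5,-15,0],[0,0,0],-1],[[-10,-40,0],[0,0,0.02],-1],[[-15,-70,0],[0,0,0.05],-1],[[-20,-100,0],[0,0,0.08],-1],[[-25,-130,0],[0,0,0.1],-1],[[-30,-160,0],[0,0,0.12],-1],[[-34,-190,0],[0,0,0.14],-1],[[-38,-220,0],[0,0,0.16],-1],[[-42,-250,0],[0,0,0.18],-1],[[-46,-280,0],[0,0,0.2],-1],[[-48,-305,0],[0,0,0.2],-1],[[-50,-325,0],[0,0,0.2],-1]]';python3 -m creep '[[[0,-9,-10],[0,0,0],-1],[[0,-9,-25],[0,0,0],-1],[[0,-9,-45],[0,0,0],-1],[[0,-9,-65],[0,0,0],-1],[[0,-9,-80],[0,0,0],-1],[[0,-9,-90],[0,0,0],-1],[[0,-9,-90],[0,0,0],-1],[[0,-9,-90],[0,0,0],-1]]'
python3 - <<'E'
from h import *
import cv2
s=arm.read_state();print(s["position"])
for n,x,y in (("side",290,240),("top",335,180)):
    p,d=arm.get_image(n)
    cv2.imwrite(f"pics/{n}5.png",cv2.resize(p[y:y+150,x:x+130,::-1],None,fx=4,fy=4,interpolation=cv2.INTER_CUBIC))
E
```

```text
clock: 6.07
position: [465.1, -265.2, 151.2]
ee_rot: [0.519, -0.481, 0.479, -0.519]
contact_force: [-0.1, -0.2, -4.5]
gripper_width: 17.2
clock: 6.73
position: [466.4, -272.1, 61.7]
ee_rot: [0.52, -0.48, 0.479, -0.519]
contact_force: [-0.6, 0.1, -4.3]
gripper_width: 17.6
[ 466.44532202 -272.09541008   61.6847864 ]
```

View pics/side5.png

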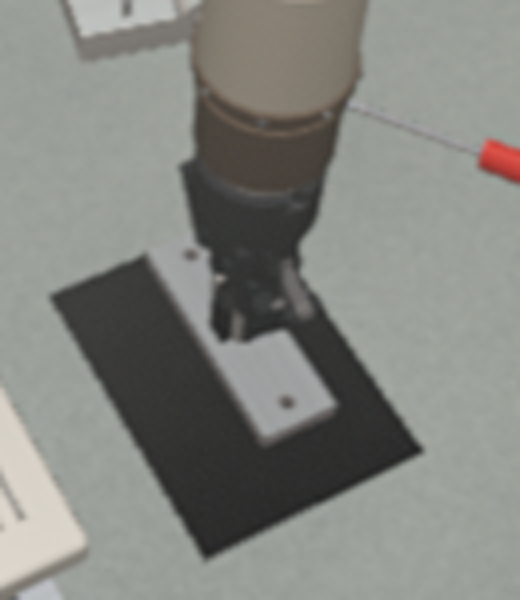

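View pics/top5.png

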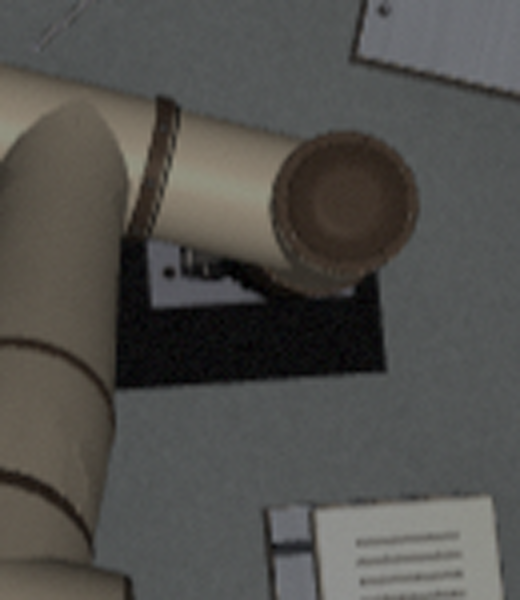

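```bash
python3 -m creep '[[[0,0,-8],[0,0,0],-1],[[0,0,-18],[0,0,0],-1],[[0,0,-27],[0,0,0],-1],[[0,0,-33],[0,0,0],-1],[[0,0,-36],[0,0,0],-1],[[0,0,-38],[0,0,0],-1],[[0,0,-39],[0,0,0],-1],[[0,0,-40],[0,0,0],-1],[[0,0,-40],[0,0,0],-1]]'
```

```text
clock: 7.58
position: [467.0, -272.2, 22.4]
ee_rot: [-0.519, 0.48, -0.48, 0.519]
contact_force: [0.8, -0.4, -5.4]
gripper_width: 17.3
```

```bash
python3 -m creep '[[[0,0,-1],[0,0,0],-1],[[0,0,-2],[0,0,0],-1],[[0,0,-3],[0,0,0],-1],[[0,0,-3],[0,0,0],-1]]'
```

```text
clock: 7.92
position: [467.2, -272.3, 20.9]
ee_rot: [-0.519, 0.479, -0.48, 0.52]
contact_force: [-1.9, 1.9, 6.0]
gripper_width: 17.0
```

Contact at the expected height (force reversed to +6 N). Releasing and rising.

```bash
python3 -m creep '[[[0,0,1],[0,0,0],1],[[0,0,1],[0,0,0],1],[[0,0,1],[0,0,0],1],[[0,0,1],[0,0,0],1],[[0,0,1],[0,0,0],1],[[0,0,1],[0,0,0],1],[[0,0,1],[0,0,0],1],[[0,0,1],[0,0,0],1]]'; python3 -m creep '[[[0,0,5],[0,0,0],1],[[0,0,20],[0,0,0],1],[[0,0,50],[0,0,0],1],[[0,0,90],[0,0,0],1],[[0,0,130],[0,0,0],1],[[0,0,160],[0,0,0],1],[[0,30,170],[0,0,0],1],[[0,65,170],[0,0,0],1],[[0,100,170],[0,0,0],1],[[0,135,170],[0,0,0],1],[[0,170,170],[0,0,0],1],[[0,170,170],[0,0,0],1]]'
python3 - <<'E'
from h import *
import cv2
s=arm.read_state();print(s["position"],s["joints"])
for n in ("side","top"):
    p,d=arm.get_image(n);cv2.imwrite(f"pics/{n}6.png",p[:,:,::-1]);np.save(f"{n}6.npy",d)
E
```

```text
clock: 8.58
position: [466.8, -272.2, 20.2]
ee_rot: [0.519, -0.48, 0.48, -0.519]
contact_force: [0.2, 0.1, -0.5]
gripper_width: 85.2
clock: 9.58
position: [466.8, -98.2, 191.1]
ee_rot: [-0.52, 0.478, -0.479, 0.521]
contact_force: [-0.3, 0.6, -0.4]
gripper_width: 85.0
[466.76519383 -98.15007875 191.08031172] [ 1.33912936e-01  1.68301274e-01 -4.04543280e-01 -8.37650628e-04
 -9.96392022e-01  1.52210114e+00]
```

View pics/side6.png

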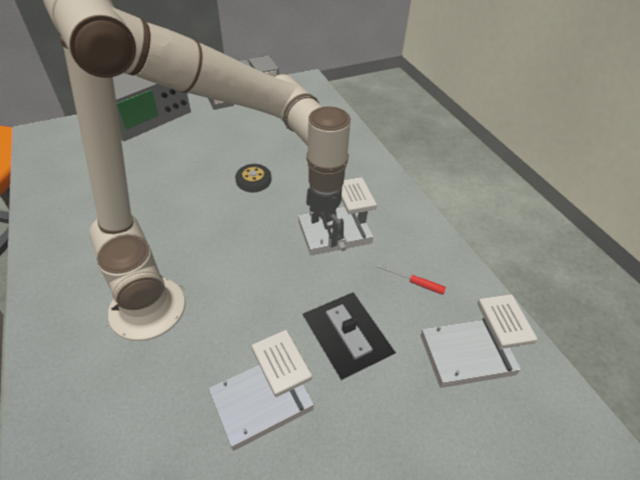

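View pics/top6.png

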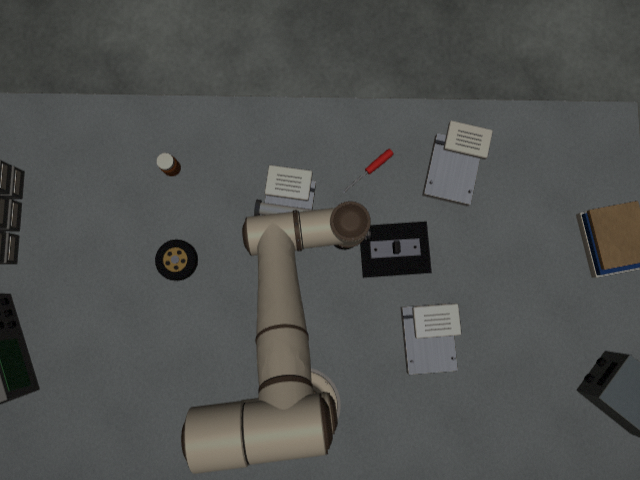

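Plate lies flat in the middle of the mat (top ≈(396,249), side ≈(349,332)). Next I'll measure the lug angle from the unobstructed start pictures.

Run:
```python
from h import *
import cv2
f=[565.5,55,-.121]
for n,x,y in (("top",248,190),("side",303,190)):
    t=cv2.imread(f"pics/{n}0.png")[y:y+36,x:x+48]; im=cv2.resize(t,None,fx=12,fy=12,interpolation=cv2.INTER_CUBIC)
    im=cv2.convertScaleAbs(im,alpha=1.6); b=im.copy()
    for a,c in ((85,(0,0,255)),(105,(0,255,0)),(125,(255,0,0))):
        r=np.radians(a);e=np.array([-np.sin(r),0,np.cos(r)]);g=np.array([np.cos(r),0,np.sin(r)])
        P=[W(f,np.array([0,86,63])+38*e+sx*7*g+np.array([0,sy*7,0])) for sx,sy in((1,1),(1,-1),(-1,-1),(-1,1))]
        u=((proj(n,P)-[x,y]+.5)*12-.5).astype(int);cv2.polylines(im,[u],True,c,1)
        print(n,a,u.mean(0))
    cv2.imwrite(f"pics/lug_{n}.png",np.hstack([b,im])[:600,:1200] if False else cv2.resize(np.vstack([b,im]),None,fx=.68,fy=.68))
```

```text
top 85 [103.25 366.5 ]
top 105 [109.   370.25]
top 125 [117.75 355.75]
side 85 [100. 174.]
side 105 [103.25 210.5 ]
side 125 [123.   239.75]
```

View pics/lug_top.png

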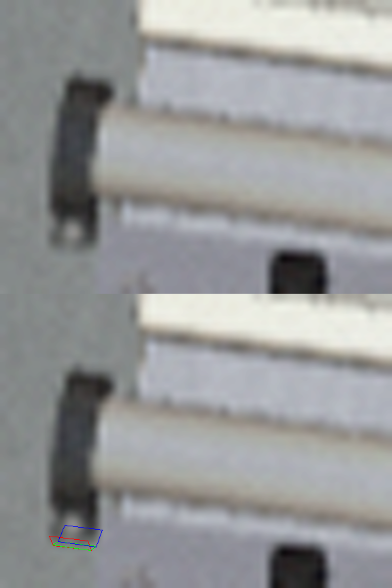

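View pics/lug_side.png

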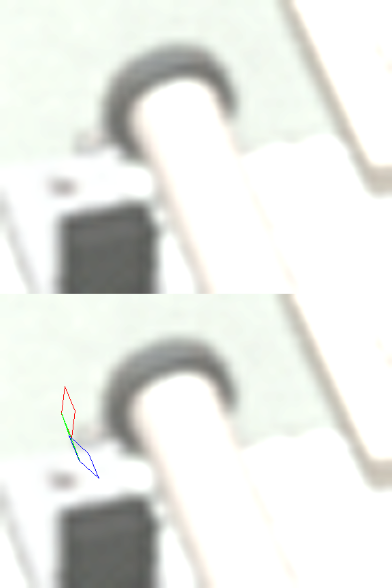

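Run:
```python
from h import *
f=[565.5,55,-.121]
s=arm.read_state();Rc=R.from_quat(s["ee_rot"])
c,sn=np.cos(f[2]),np.sin(f[2])
ex=np.array([c,sn,0]);ey=np.array([-sn,c,0]);th=np.radians(35)
ap=np.sin(th)*ex-np.cos(th)*np.array([0,0,1]);x=-ey;z=np.cross(x,ap)
Rt=R.from_matrix(np.stack([x,ap,z],1));rv=(Rt*Rc.inv()).as_rotvec();print("rv",rv.round(3),np.degrees(np.linalg.norm(rv)))
print("d",(W(f,(-60,0,150))-s["position"]).round(1), "ex",ex.round(4))
```

```text
rv [-0.012 -0.611 -0.197] 36.78503918477772
d [ 39.  163.3 -40.9] ex [ 0.9927 -0.1207  0.    ]
```

```bash
python3 -m creep '[[[0,15,0],[0,-0.06,-0.02],0.4],[[4,35,0],[-0.002,-0.12,-0.04],0.4],[[8,55,0],[-0.003,-0.19,-0.06],0.4],[[14,75,0],[-0.005,-0.26,-0.085],0.4],[[20,95,0],[-0.006,-0.33,-0.11],0.4],[[25,115,0],[-0.008,-0.4,-0.13],0.4],[[30,135,0],[-0.009,-0.47,-0.15],0.4],[[35,150,0],[-0.01,-0.54,-0.175],0.4],[[39,160,0],[-0.012,-0.611,-0.197],0.4],[[39,163,-10],[-0.012,-0.611,-0.197],0.4],[[39,163,-25],[-0.012,-0.611,-0.197],0.4],[[39,163,-40],[-0.012,-0.611,-0.197],0.4]]'
python3 -m creep '[[[0,0,0],[0,0,0],0.4],[[0,0,0],[0,0,0],0.4]]'
cat > look.py <<'E'
from h import *
import cv2,sys
k=sys.argv[1]
s=arm.read_state();T=s["position"];Rm=R.from_quat(s["ee_rot"]).as_matrix()
f=[565.5,55,-.121];c,sn=np.cos(f[2]),np.sin(f[2])
dd=T-[f[0],f[1],0];print("TCP in fixture",(c*dd[0]+sn*dd[1]).round(1),(-sn*dd[0]+c*dd[1]).round(1),T[2].round(1),"ap",Rm[:,1].round(3),"rot err x",Rm[:,0].round(3),"joints",s["joints"].round(2))
p,d=arm.get_image("side");np.save("d.npy",d);x,y=285,165
cv2.imwrite(f"pics/side{k}.png",cv2.resize(p[y:y+100,x:x+110,::-1],None,fx=6,fy=6,interpolation=cv2.INTER_CUBIC))
cv2.imwrite(f"pics/sidefull{k}.png",p[:,:,::-1])
p,d=arm.get_image("top");cv2.imwrite(f"pics/topfull{k}.png",p[:,:,::-1]);x,y=235,155
cv2.imwrite(f"pics/top{k}.png",cv2.resize(p[y:y+100,x:x+110,::-1],None,fx=6,fy=6,interpolation=cv2.INTER_CUBIC))
E
python3 look.py 7
```

```text
clock: 10.68
position: [526.7, 32.7, 212.3]
ee_rot: [0.317, -0.344, 0.671, -0.576]
contact_force: [1.0, 0.4, 1.2]
gripper_width: 59.8
clock: 10.85
position: [526.3, 30.9, 211.4]
ee_rot: [0.318, -0.345, 0.671, -0.574]
contact_force: [0.3, -0.1, 0.1]
gripper_width: 59.9
TCP in fixture -36.0 -28.6 211.4 ap [ 0.551 -0.103 -0.828] rot err x [-0.138 -0.99   0.031] joints [ 0.19  0.01 -0.99  1.52 -0.21 -0.21]
```

View pics/side7.png

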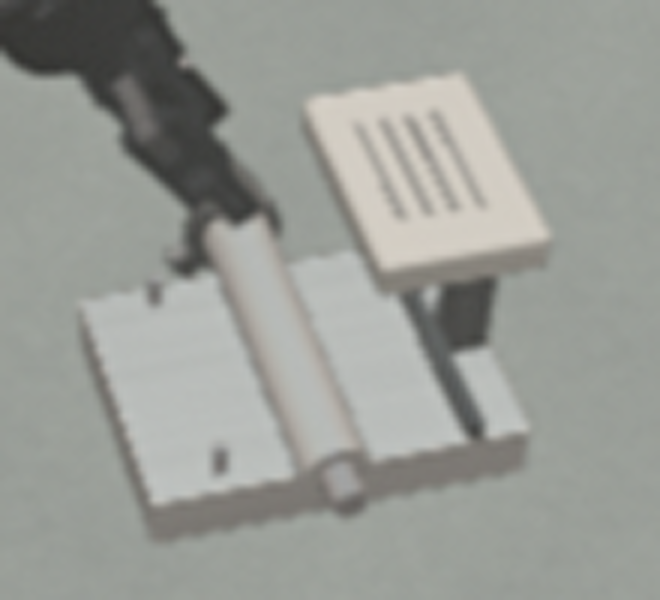

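View pics/top7.png

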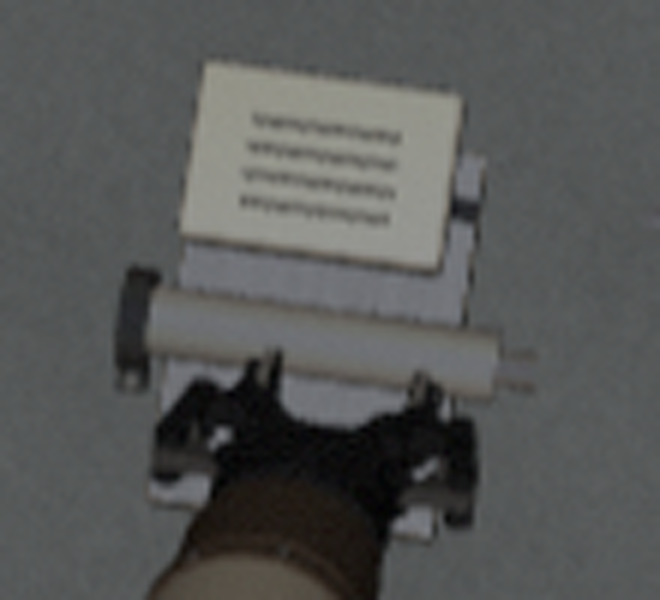

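Side view now shows dowels bare and the lug beside the collar at about (182,258). The wrist came close to its straight position (j5 −0.21), so I'll use less lean for the approach and add lean as the push goes on. Meanwhile, a closer look at the lug.

```bash
cat > lug.py <<'E'
from h import *
import cv2,sys
k=sys.argv[1];ax=float(sys.argv[2]);angs=[float(a) for a in sys.argv[3:]]
f=[566,54.5,-.122]
ims=[]
for n,w,h,F in (("side",44,40,13),("top",30,40,13)):
    im0=cv2.imread(f"pics/{n}full{k}.png");q=proj(n,W(f,(ax-10,86,70)))[0].astype(int)
    x,y=q[0]-w//2,q[1]-h//2
    im=cv2.resize(im0[y:y+h,x:x+w],None,fx=F,fy=F,interpolation=cv2.INTER_CUBIC)
    if n=="top": im=cv2.convertScaleAbs(im,alpha=1.6)
    b=im.copy()
    for a,c in zip(angs,((0,0,255),(0,255,0),(255,0,0))):
        r=np.radians(a);e=np.array([-np.sin(r),0,np.cos(r)]);g=np.array([np.cos(r),0,np.sin(r)])
        for sy in (-7,):
            P=[W(f,np.array([ax,86+sy,63])+d*e+sx*7*g) for d,sx in((24,1),(38,1),(38,-1),(24,-1))]
            u=((proj(n,P)-[x,y]+.5)*F-.5).astype(int);cv2.polylines(b,[u],True,c,1)
        P=[W(f,np.array([ax,79,63])+25*np.array([np.cos(t),0,np.sin(t)])) for t in np.linspace(0,6.28,40)]
        u=((proj(n,P)-[x,y]+.5)*F-.5).astype(int);cv2.polylines(b,[u],True,(255,0,255),1)
    ims.append(np.vstack([im,b]))
o=cv2.resize(np.hstack(ims),None,fx=.58,fy=.58);print(o.shape);cv2.imwrite(f"pics/lug{k}.png",o)
E
python3 lug.py 7 0 90 105 120
python3 - <<'E'
from h import *
f=[565.5,55,-.121]
s=arm.read_state();Rc=R.from_quat(s["ee_rot"])
c,sn=np.cos(f[2]),np.sin(f[2])
ex=np.array([c,sn,0]);ey=np.array([-sn,c,0])
for t in (22,25,30):
    th=np.radians(t)
    ap=np.sin(th)*ex-np.cos(th)*np.array([0,0,1]);x=-ey;z=np.cross(x,ap)
    Rt=R.from_matrix(np.stack([x,ap,z],1));print(t,(Rt*Rc.inv()).as_rotvec().round(3))
print((W(f,(-60,0,150))-s["position"]).round(1))
E
```

```text
(603, 558, 3)
22 [0.056 0.206 0.014]
25 [0.05  0.154 0.014]
30 [0.038 0.068 0.016]
[-20.8  30.1 -62. ]
```

View pics/lug7.png

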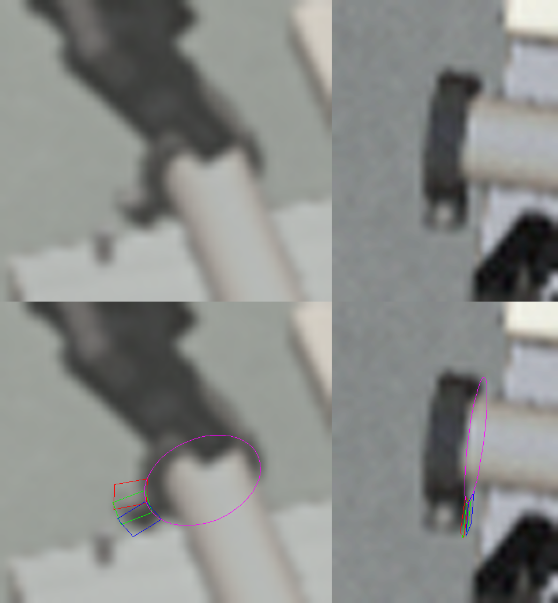

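The lug matches about 110–115° from upright, so about 35 mm of roll. I'll check it again as it turns.

```bash
python3 -m creep '[[[-4,6,0],[0.014,0.05,0.003],0.1],[[-8,12,0],[0.028,0.1,0.007],0.1],[[-12,18,0],[0.042,0.15,0.01],0.1],[[-16,24,0],[0.056,0.206,0.014],0.1],[[-21,30,-10],[0.056,0.206,0.014],0.1],[[-21,30,-25],[0.056,0.206,0.014],0.1],[[-21,30,-40],[0.056,0.206,0.014],0.1],[[-21,30,-50],[0.056,0.206,0.014],0.1],[[-21,30,-62],[0.056,0.206,0.014],0.1],[[-21,30,-62],[0.056,0.206,0.014],0.1],[[-21,30,-62],[0.056,0.206,0.014],0.1]]'
python3 look.py 8
```

```text
clock: 11.87
position: [505.0, 63.2, 149.2]
ee_rot: [0.372, -0.418, 0.62, -0.55]
contact_force: [0.1, -0.6, 0.3]
gripper_width: 46.9
TCP in fixture -61.1 0.8 149.2 ap [ 0.37  -0.045 -0.928] rot err x [-0.118 -0.993  0.001] joints [ 0.5   0.12 -0.88  0.71 -0.34  0.31]
```

View pics/side8.png

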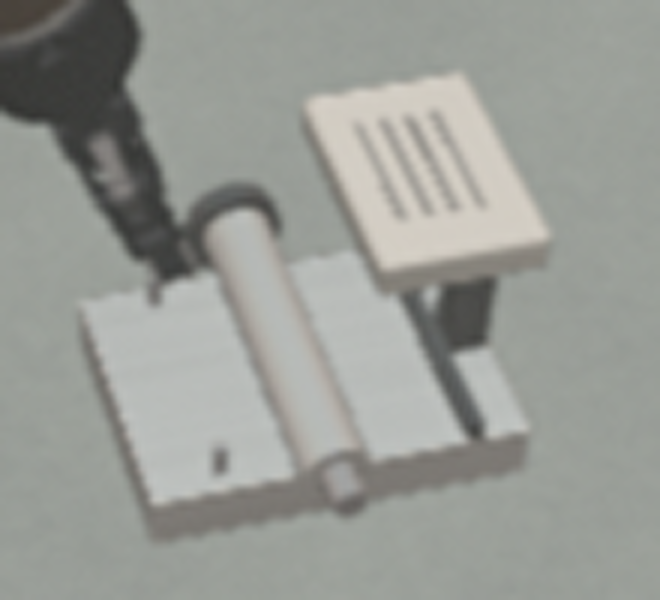

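```bash
python3 -m creep '[[[0,-1,-12],[0,0,0],0.1],[[0,-1,-25],[0,0,0],0.1],[[0,-1,-38],[0,0,0],0.1],[[0,-1,-51],[0,0,0],0.1],[[0,-1,-64],[0,0,0],0.1],[[0,-1,-77],[0,0,0],0.1],[[0,-1,-85],[0,0,0],0.1],[[0,-1,-89],[0,0,0],0.1],[[0,-1,-89],[0,0,0],0.1]]'
python3 look.py 9
```

```text
clock: 12.72
position: [509.8, 70.8, 87.5]
ee_rot: [0.385, -0.421, 0.622, -0.536]
contact_force: [0.2, 0.5, -0.5]
gripper_width: 47.0
TCP in fixture -57.2 9.0 87.5 ap [ 0.343 -0.072 -0.937] rot err x [-0.129 -0.991  0.029] joints [ 0.27  0.23 -1.    1.46 -0.16 -0.25]
```

View pics/side9.png

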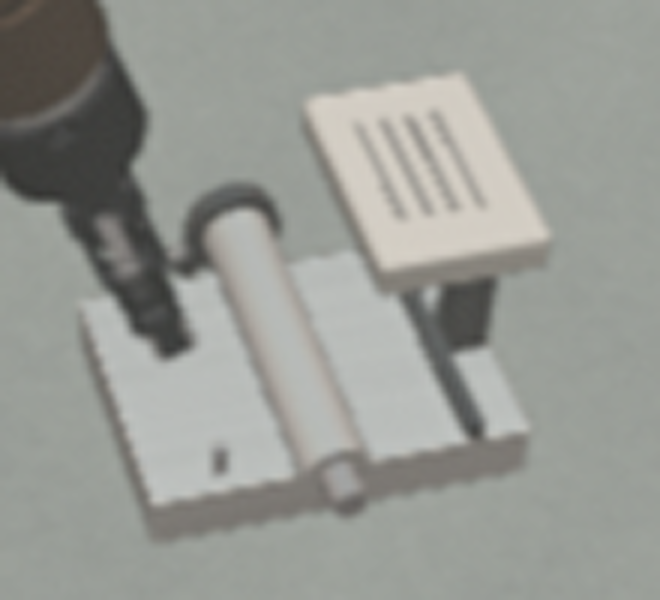

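View pics/top9.png

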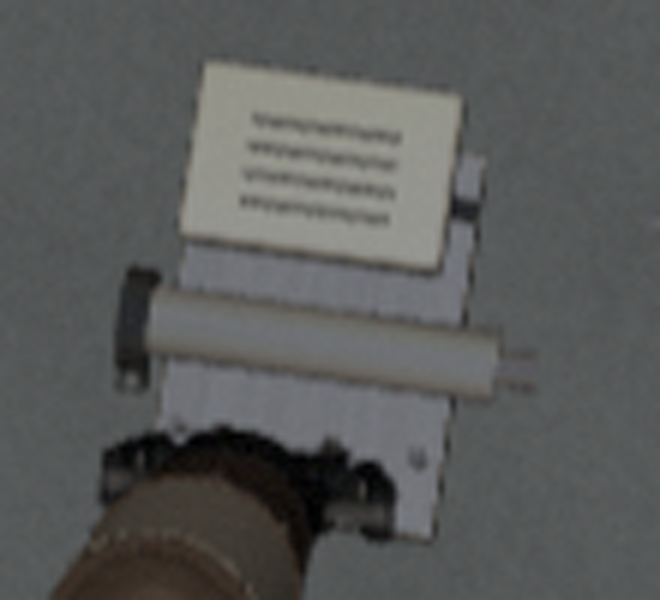

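The approach stopped at z=87 because j5 sits on its −0.16 limit. I'll fit a kinematic model to the states seen so far, to find a lean and wrist branch that reaches.

```bash
cat > kin.py <<'E'
from h import *
from itertools import product
def Rx(a):return R.from_rotvec([a,0,0]).as_matrix()
def Ry(a):return R.from_rotvec([0,a,0]).as_matrix()
def Rz(a):return R.from_rotvec([0,0,a]).as_matrix()
def fk(q,p,s4,s6,M):
    a,h,l2x,l2,l3x,l3y,l3z,w,wy,wz=p  # last: wrist j5 -> tool tip
    R1=Rz(q[0]);R2=R1@Ry(q[1]);R3=R2@Ry(-q[2]);R4=R3@Rx(s4*q[3]);R5=R4@Ry(-q[4])
    P=R1@[a,0,h]+R2@[l2x,0,l2]+R3@[l3x,0,l3z]+R4@[0,l3y,0]+R5@[w,wy,wz]
    return P,R5@Rx(s6*q[5])@M
D=[([1.5506,.38554,.006627,-.00046,-1.19398,-.25858],[171.83,600.32,230.23],None),
([.448914,.2944045,-.383875,-.000576,-.898483,1.000845],[511.211,69.033,138.769],None),
([.133913,.168301,-.404543,-.000838,-.996392,1.522101],[466.765,-98.15,191.08],None)]
E
python3 - <<'E'
from kin import *
s=arm.read_state();print(s["joints"].tolist(),s["position"],s["ee_rot"])
Q=D+[([.19,.01,-.99,1.52,-.21,-.21],[526.3,30.9,211.4],[.318,-.345,.671,-.574]),([.5,.12,-.88,.71,-.34,.31],[505,63.2,149.2],[.372,-.418,.62,-.55]),(s["joints"],s["position"],s["ee_rot"])]
Q[0]=(*Q[0][:2],[.4262,-.5642,.5651,-.4251])
Q[2]=(*Q[2][:2],[-.52,.478,-.479,.521])
best=None
for s4,s6 in product((1,-1),(1,-1)):
    def res(v):
        M=R.from_rotvec(v[10:]).as_matrix();o=[]
        for q,P,r in Q:
            A,B=fk(q,v[:10],s4,s6,M);w=1 if r is None or abs(q[3])<.01 or q is s["joints"] else .3
            o+=list((A-P)*w)
            if r is not None:o+=list(300*w*(R.from_matrix(B).inv()*R.from_quat(r)).as_rotvec())
        o+=list(.002*(v[:10]-x0[:10]))
        return o
    for m in ([0,0,-1.57],[1.2,1.2,-1.2],[-1.2,1.2,-1.2],[1.2,-1.2,-1.2],[-1.2,-1.2,-1.2],[0,0,1.57],[1.57,0,-1.57],[2.2,-2.2,0],[2.2,2.2,0]):
        x0=np.array([0,300,0,400,350,-100,0,250,0,0,*m],float)
        r=least_squares(res,x0)
        if best is None or r.cost<best[0]: best=(r.cost,s4,s6,r.x,r.fun)
print(best[:3],best[3].round(3),best[4].round(1));np.save("kin.npy",np.r_[best[1],best[2],best[3]])
E
```

```text
[0.26646018007686073, 0.2263100239617449, -1.0039817551345465, 1.4551613630952978, -0.1610413768134157, -0.2474248981468177] [509.51747846  70.81060988  87.70713648] [ 0.38512456 -0.42072997  0.62241614 -0.5359697 ]
(np.float64(1.1157455847027171), -1, -1) [-3.60600e+00  1.65979e+02  2.08200e+00  5.65325e+02  4.22620e+02
 -1.29905e+02 -3.06000e-01  3.02187e+02 -2.99030e+01  9.53000e-01
  1.21000e+00  1.20900e+00 -1.20900e+00] [ 0.   0.1 -0.1 -0.1 -0.1  0.  -0.1 -0.1 -0.1  0.  -0.   0.3  0.   0.1
 -0.3  0.4 -0.3 -0.1  0.1 -0.2  0.3 -0.4 -0.1 -0.8  0.6  0.4  0.3  0.
  0.2  0.1 -0.1 -0.1  0.  -0.  -0.3  0.   0.3  0.1 -0.1 -0.   0.1 -0.1
  0. ]
```

```bash
cat >> kin.py <<'E'
K=np.load("kin.npy");MM=R.from_rotvec(K[12:]).as_matrix()
lo=np.array([-3.14,-1.21,-1.07,-3.16,-2.99,-3.1]);hi=np.array([3.14,2.06,1.41,2.05,-.16,3.1])
F=[565.5,55,-.121]
def target(lean,x,y,z,yaw=0,flip=1):
    a=F[2]+yaw;ex=np.array([np.cos(a),np.sin(a),0]);ey=np.array([-ex[1],ex[0],0]);th=np.radians(lean)
    ap=np.sin(th)*ex-np.cos(th)*np.array([0,0,1.]);X=-flip*ey
    return W(F,(x,y,z)),np.stack([X,ap,np.cross(X,ap)],1)
def ik(P,Rt,q0):
    def r(q):
        A,B=fk(q,K[2:12],K[0],K[1],MM);return np.r_[(A-P)/300,R.from_matrix(B.T@Rt).as_rotvec()]
    s=least_squares(r,np.clip(q0,lo+1e-3,hi-1e-3),bounds=(lo,hi));return s.x,np.sqrt(2*s.cost)
E
python3 - <<'E'
from kin import *
rng=np.random.default_rng(0)
for flip in (1,-1):
  for lean,x,z in ((0,-58,60),(15,-58,60),(22,-58,60),(30,-58,60),(35,-58,60),(45,-58,60),(30,-20,60),(30,10,60),(35,10,60)):
    sol=[]
    for k in range(25):
        q,e=ik(*target(lean,x,0,z,0,flip),rng.uniform(lo,hi))
        if e<2e-3 and not any(np.abs(q-w).max()<.05 for w in sol): sol.append(q)
    print(flip,lean,x,[w.round(2).tolist() for w in sol])
E
```

```text
1 0 -58 [[0.44, 0.39, -0.48, -0.0, -0.69, 1.01]]
1 15 -58 [[0.44, 0.3, -0.9, 0.74, -0.2, 0.3]]
1 22 -58 []
1 30 -58 []
1 35 -58 []
1 45 -58 [[-0.25, 0.37, -0.99, -2.98, -0.57, -1.62]]
1 30 -20 []
1 30 10 []
1 35 10 []
-1 0 -58 [[0.44, 0.39, -0.48, 0.0, -0.69, -2.13]]
-1 15 -58 [[0.43, 0.3, -0.9, 0.75, -0.2, -2.85]]
-1 22 -58 []
-1 30 -58 []
-1 35 -58 []
-1 45 -58 [[-0.25, 0.37, -0.99, -2.98, -0.57, 1.52]]
-1 30 -20 []
-1 30 10 []
-1 35 10 []
```

Run:
```python
from kin import *
rng=np.random.default_rng(1)
seeds=[[.44,.35,-.6,.3,-.5,.5],[.4,.3,-.9,1.2,-.4,0],[-.25,.37,-.99,-2.98,-.57,-1.62],[.4,.3,-.8,-1.5,-.4,0]]
for lean in (25,30,35,40,45):
  for yaw in (-60,-40,-20,0,20,40,60):
    o=[]
    for x in (-38,12):
      sol=[]
      for sd in seeds:
        q,e=ik(*target(lean,x,0,60,np.radians(yaw)),sd)
        if e<2e-3 and not any(np.abs(q-w).max()<.05 for w in sol): sol.append(q)
      o.append([w.round(2).tolist() for w in sol])
    if all(o): print(lean,yaw,*o)
```

```text
25 -60 [[0.58, 0.42, -0.75, 0.78, -0.63, -0.87]] [[0.52, 0.48, -0.64, 0.76, -0.65, -0.78]]
25 -40 [[0.45, 0.36, -0.92, 1.23, -0.44, -0.86]] [[0.42, 0.42, -0.81, 1.15, -0.45, -0.75]]
25 -20 [[0.13, 0.31, -0.99, 1.95, -0.26, -0.96]] [[0.15, 0.37, -0.9, 1.81, -0.26, -0.82]]
25 40 [[0.34, 0.32, -0.57, -0.39, -0.27, 2.17]] [[0.29, 0.38, -0.46, -0.38, -0.33, 2.2]]
25 60 [[0.21, 0.36, -0.43, -0.59, -0.53, 2.77]] [[0.18, 0.42, -0.32, -0.56, -0.57, 2.75]]
30 -60 [[0.59, 0.44, -0.79, 0.91, -0.67, -1.01]] [[0.54, 0.49, -0.68, 0.9, -0.69, -0.92]]
30 -40 [[0.42, 0.36, -0.96, 1.46, -0.49, -1.06]] [[0.38, 0.42, -0.86, 1.41, -0.49, -0.97]]
30 40 [[0.27, 0.32, -0.54, -0.63, -0.26, 2.45]] [[0.24, 0.38, -0.44, -0.59, -0.31, 2.44]]
30 60 [[0.13, 0.36, -0.41, -0.75, -0.55, 2.97]] [[0.11, 0.42, -0.31, -0.71, -0.59, 2.94]]
35 -60 [[0.61, 0.46, -0.81, 1.01, -0.73, -1.12]] [[0.55, 0.51, -0.71, 1.0, -0.74, -1.04]]
35 -40 [[0.41, 0.38, -0.99, 1.61, -0.57, -1.21]] [[0.37, 0.43, -0.89, 1.58, -0.56, -1.13]]
35 40 [[0.17, 0.32, -0.5, -0.91, -0.29, 2.8]] [[0.15, 0.38, -0.41, -0.84, -0.32, 2.74]]
40 -60 [[0.63, 0.48
[... 282 characters left out ...]
.2, -0.36, -3.1]] [[0.05, 0.38, -0.39, -1.11, -0.37, 3.08]]
40 60 [[-0.04, 0.39, -0.39, -1.07, -0.65, -2.9]] [[-0.04, 0.44, -0.29, -1.02, -0.67, -2.97]]
45 -60 [[0.66, 0.52, -0.84, 1.13, -0.86, -1.3]] [[0.59, 0.56, -0.75, 1.15, -0.86, -1.23]]
45 -40 [[0.44, 0.44, -1.03, 1.78, -0.76, -1.42]] [[0.38, 0.48, -0.94, 1.78, -0.74, -1.35]]
45 0 [[-0.24, 0.38, -0.94, -2.98, -0.54, -1.63]] [[-0.22, 0.42, -0.82, -2.98, -0.46, -1.64]]
45 20 [[-0.14, 0.32, -0.6, -1.93, -0.28, -2.5]] [[-0.04, 0.37, -0.46, -1.71, -0.19, -2.81]]
45 40 [[-0.1, 0.35, -0.5, -1.45, -0.46, -2.76]] [[-0.07, 0.4, -0.4, -1.36, -0.45, -2.88]]
45 60 [[-0.13, 0.41, -0.39, -1.2, -0.72, -2.72]] [[-0.11, 0.46, -0.29, -1.15, -0.73, -2.8]]
```

A lean of 40° turned 40° towards −y gives about 33° of lean in the fixture's x–z plane, and it stays on the current wrist branch with j5 well off its limit. I'll plan that path.

```bash
cat >> kin.py <<'E'
def tgt2(lean,x,y,z,yaw):
    P,Rt=target(lean,x,y,z,np.radians(yaw));ap=Rt[:,1];ex=np.array([np.cos(F[2]),np.sin(F[2]),0])
    X=np.cross(ap,ex);X/=np.linalg.norm(X);return P,np.stack([X,ap,np.cross(X,ap)],1)
def infix(P):
    c,s=np.cos(F[2]),np.sin(F[2]);d=np.asarray(P)-[F[0],F[1],0];return np.array([c*d[0]+s*d[1],-s*d[0]+c*d[1],d[2]])
def now():
    s=arm.read_state();return s["joints"],s["position"],R.from_quat(s["ee_rot"])
E
python3 - <<'E'
from kin import *
q,P,Rc=now();print(infix(P).round(1))
A,B=fk(q,K[2:12],K[0],K[1],MM);print("fk err",(A-P).round(2))
for z,x in ((110,-45),(85,-42),(61,-38),(61,-27),(61,10)):
    t=tgt2(40,x,0,z,-40);r,e=ik(*t,[.42,.4,-1.01,1.71,-.66,-1.]);
    print(x,z,r.round(3),round(e,4),"d",(t[0]-P).round(1),"rv",(R.from_matrix(t[1])*Rc.inv()).as_rotvec().round(3),"n,X",(-t[1][:,2]).round(2),t[1][:,0].round(2))
    if z==110:
        for k in np.linspace(0,1,6):
            A,B=fk(q+(r-q)*k,K[2:12],K[0],K[1],MM);print("   ",infix(A).round(0),B[:,1].round(2))
E
```

```text
[-57.5   8.9  87.7]
fk err [0.01 0.23 0.14]
-45 110 [ 0.519  0.305 -0.986  1.461 -0.68  -0.298] 0.0 d [ 11.3 -10.4  22.3] rv [-0.481 -0.095  0.049] n,X [-0.89 -0.13 -0.43] [-0.11 -0.87  0.47]
    [-58.   9.  88.] [ 0.34 -0.07 -0.94]
    [-56.   5.  86.] [ 0.35 -0.16 -0.92]
    [-54.   1.  88.] [ 0.36 -0.24 -0.9 ]
    [-51.  -1.  92.] [ 0.38 -0.33 -0.86]
    [-48.  -1. 100.] [ 0.41 -0.4  -0.82]
    [-45.  -0. 110.] [ 0.44 -0.47 -0.77]
-42 85 [ 0.468  0.353 -1.002  1.588 -0.665 -0.399] 0.0 d [ 14.3 -10.7  -2.7] rv [-0.481 -0.095  0.049] n,X [-0.89 -0.13 -0.43] [-0.11 -0.87  0.47]
-38 61 [ 0.42   0.403 -1.008  1.709 -0.661 -0.492] 0.0 d [ 18.3 -11.2 -26.7] rv [-0.481 -0.095  0.049] n,X [-0.89 -0.13 -0.43] [-0.11 -0.87  0.47]
-27 61 [ 0.408  0.413 -0.988  1.708 -0.657 -0.476] 0.0 d [ 29.2 -12.6 -26.7] rv [-0.481 -0.095  0.049] n,X [-0.89 -0.13 -0.43] [-0.11 -0.87  0.47]
10 61 [ 0.372  0.447 -0.919  1.699 -0.646 -0.42 ] 0.0 d [ 65.9 -17.  -26.7] rv [-0.481 -0.095  0.049] n,X [-0.89 -0.13 -0.43] [-0.11 -0.87  0.47]
```

```bash
python3 -m creep '[[[1,-2,4],[-0.06,-0.012,0.006],-1],[[3,-4,10],[-0.12,-0.024,0.012],-1],[[5,-6,16],[-0.18,-0.036,0.018],-1],[[7,-8,22],[-0.24,-0.048,0.024],-1],[[9,-9,25],[-0.3,-0.06,0.03],-1],[[10,-10,28],[-0.36,-0.072,0.036],-1],[[11,-10,30],[-0.42,-0.084,0.042],-1],[[11,-10,30],[-0.481,-0.095,0.049],-1],[[11,-10,30],[-0.481,-0.095,0.049],-1],[[11,-10,30],[-0.481,-0.095,0.049],-1]]'
cat > dl.py <<'E'
from kin import *
import sys
x,y,z=map(float,sys.argv[1:4])
q,P,Rc=now();t=tgt2(40,x,y,z,-40);print("fix",infix(P).round(1),"q",q.round(2),"d",(t[0]-P).round(1),"rv",(R.from_matrix(t[1])*Rc.inv()).as_rotvec().round(3))
E
python3 dl.py -45 0 110
```

```text
clock: 13.65
position: [519.6, 61.5, 116.8]
ee_rot: [0.483, -0.226, 0.708, -0.463]
contact_force: [0.2, 0.1, 0.3]
gripper_width: 0.0
fix [-46.4   0.9 116.8] q [ 0.53  0.29 -0.98  1.42 -0.68 -0.27] d [ 1.2 -1.  -6.8] rv [-0.001 -0.002  0.   ]
```

```bash
python3 -m creep '[[[1,0,-7],[0,0,0],-1],[[2,-1,-15],[0,0,0],-1],[[3,-1,-23],[0,0,0],-1],[[4,-1,-31],[0,0,0],-1],[[6,-2,-39],[0,0,0],-1],[[8,-2,-47],[0,0,0],-1],[[8,-2,-53],[0,0,0],-1],[[8,-2,-55],[0,0,0],-1],[[8,-2,-55],[0,0,0],-1]]'
python3 dl.py -38 0 62; python3 look.py 10
```

```text
clock: 14.4
position: [527.7, 58.1, 61.8]
ee_rot: [0.482, -0.227, 0.709, -0.462]
contact_force: [0.8, 0.0, 0.3]
gripper_width: 0.1
fix [-37.9  -1.5  61.8] q [ 0.41  0.4  -1.01  1.71 -0.66 -0.49] d [0.1 1.5 0.2] rv [-0.    -0.002  0.003]
TCP in fixture -37.9 -1.5 61.8 ap [ 0.436 -0.471 -0.767] rot err x [-0.108 -0.874  0.475] joints [ 0.41  0.4  -1.01  1.71 -0.66 -0.49]
```

View pics/side10.png

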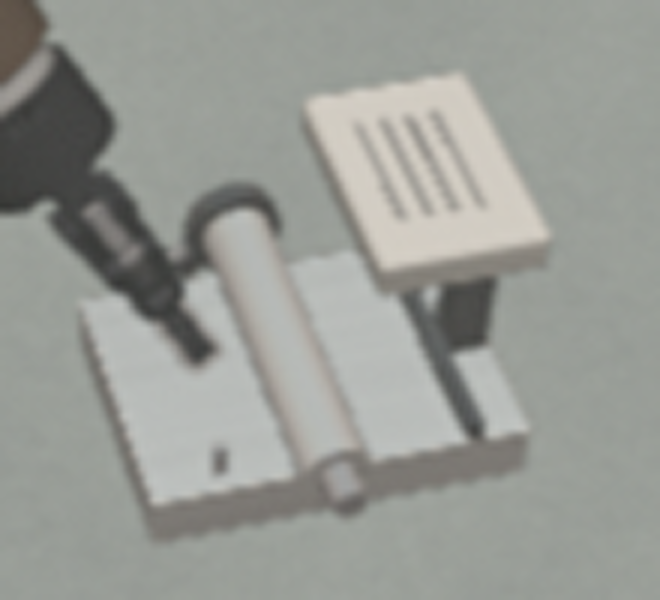

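View pics/top10.png

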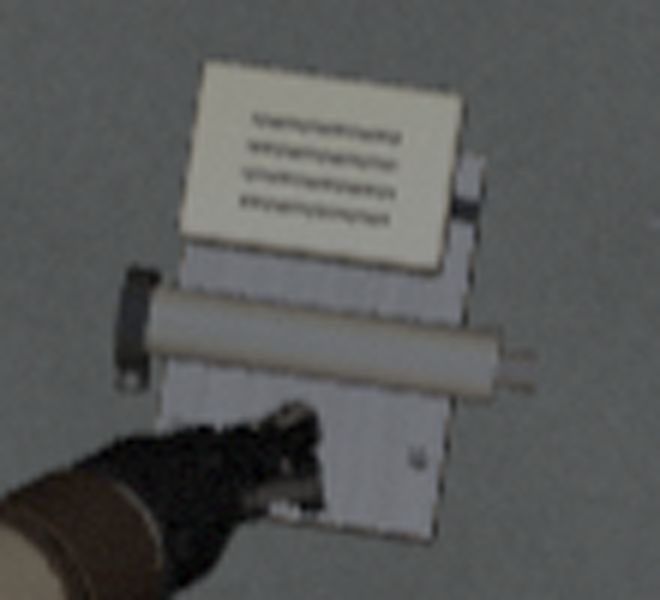

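Tip at top (295,412), facing the middle of the axle with about 10 mm gap. The view is clear of the collar. Pushing at about 14 mm/s.

```bash
python3 -m creep '[[[1,0,0],[0,0,0],-1],[[2,0,0],[0,0,0],-1],[[3.5,0,0],[0,0,0],-1],[[5,-0.5,0],[0,0,0],-1],[[6,-0.5,0],[0,0,0],-1],[[7,-0.5,0],[0,0,0],-1],[[8,-0.5,0],[0,0,0],-1],[[9,-0.5,0],[0,0,0],-1],[[10,-1,0],[0,0,0],-1],[[11,-1,0],[0,0,0],-1],[[12,-1,0],[0,0,0],-1],[[13,-1,0],[0,0,0],-1]]'
python3 -m creep '[[[1,0,0],[0,0,0],-1],[[2.2,0,0],[0,0,0],-1],[[3.4,0,0],[0,0,0],-1],[[4.6,-0.5,0],[0,0,0],-1],[[5.8,-0.5,0],[0,0,0],-1],[[7,-0.5,0],[0,0,0],-1],[[8.2,-1,0],[0,0,0],-1],[[9.4,-1,0],[0,0,0],-1],[[10.6,-1,0],[0,0,0],-1],[[11.8,-1.5,0],[0,0,0],-1],[[13,-1.5,0],[0,0,0],-1]]'
python3 dl.py -12 0 62; python3 look.py 11;python3 lug.py 11 15 70 60 50
```

```text
clock: 15.5
position: [540.7, 57.8, 61.7]
ee_rot: [0.483, -0.226, 0.709, -0.462]
contact_force: [0.7, 0.1, -0.3]
gripper_width: -0.1
clock: 16.42
position: [553.7, 56.3, 61.7]
ee_rot: [0.483, -0.226, 0.709, -0.462]
contact_force: [-0.8, 0.1, 0.6]
gripper_width: 0.3
fix [-11.9  -0.1  61.7] q [ 0.39  0.42 -0.96  1.71 -0.65 -0.45] d [-0.1  0.2  0.3] rv [ 0.001 -0.002  0.001]
TCP in fixture -11.9 -0.1 61.7 ap [ 0.437 -0.47  -0.766] rot err x [-0.106 -0.873  0.475] joints [ 0.39  0.42 -0.96  1.71 -0.65 -0.45]
(603, 558, 3)
```

View pics/side11.png

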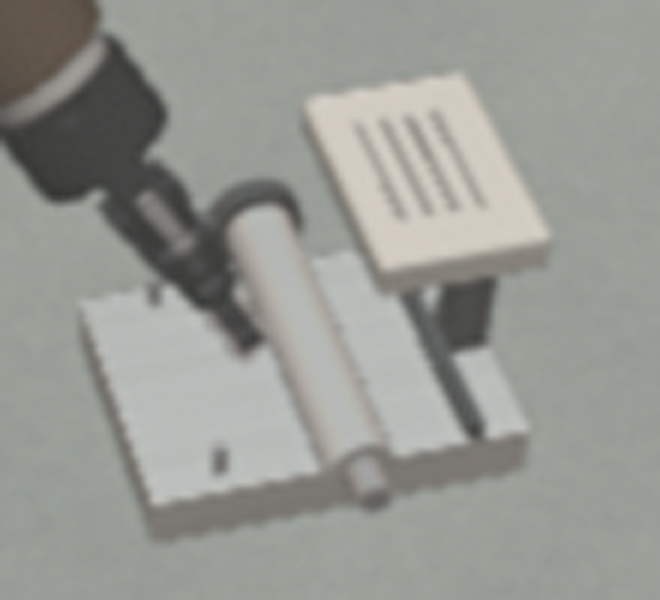

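View pics/top11.png

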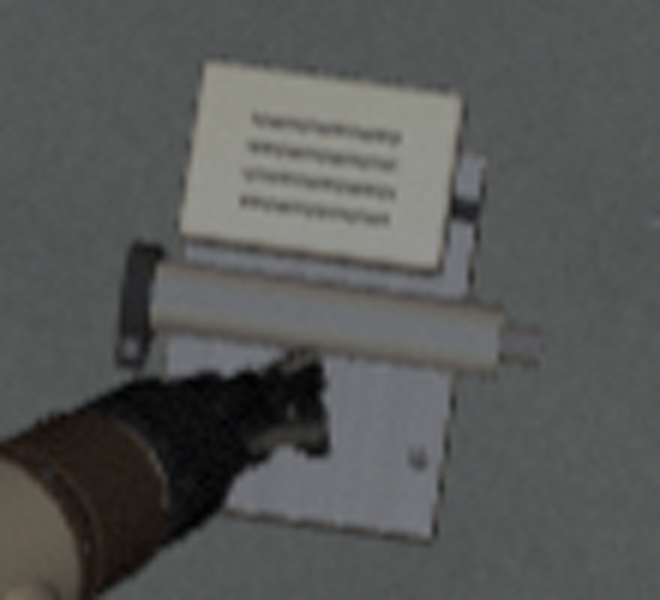

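View pics/lug11.png

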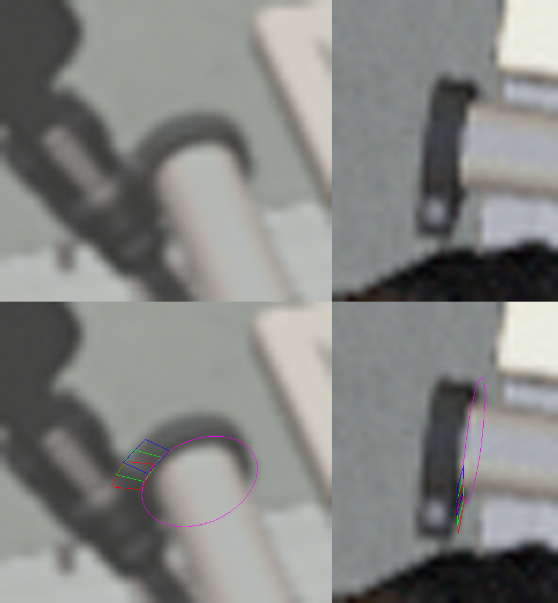

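The axle has rolled about 12 mm and stays square, and the lug now shows on top in the top view (435,210 of the crop). Another 15 mm, then I'll back off to measure.

```bash
python3 -m creep '[[[1,0,0],[0,0,0],-1],[[2.2,0,0],[0,0,0],-1],[[3.4,0,0],[0,0,0],-1],[[4.6,-0.5,0],[0,0,0],-1],[[5.8,-0.5,0],[0,0,0],-1],[[7,-0.5,0],[0,0,0],-1],[[8.2,-1,0],[0,0,0],-1],[[9.4,-1,0],[0,0,0],-1],[[10.6,-1,0],[0,0,0],-1],[[11.8,-1.5,0],[0,0,0],-1],[[13,-1.5,0],[0,0,0],-1],[[14,-1.5,0],[0,0,0],-1]]'
python3 -m creep '[[[0.5,0,0],[0,0,0],-1],[[0,0,0],[0,0,0],-1],[[-3,0,0],[0,0,0],-1],[[-8,1,0],[0,0,0],-1],[[-15,2,0],[0,0,0],-1],[[-25,3,0],[0,0,0],-1],[[-35,4,0],[0,0,0],-1],[[-35,4,20],[0,0,0],-1],[[-35,4,50],[0,0,0],-1],[[-35,4,85],[0,0,0],-1],[[-35,4,120],[0,0,0],-1],[[-35,4,120],[0,0,0],-1]]'
python3 dl.py -12 0 62; python3 look.py 12;python3 lug.py 12 27 35 25 15
```

```text
clock: 17.52
position: [567.7, 54.8, 61.7]
ee_rot: [0.483, -0.226, 0.709, -0.462]
contact_force: [-0.1, 0.9, 1.0]
gripper_width: -0.2
clock: 18.52
position: [533.8, 61.3, 187.7]
ee_rot: [0.478, -0.226, 0.71, -0.465]
contact_force: [0.7, 0.6, -0.2]
gripper_width: -0.3
fix [-32.3   2.4 187.7] q [ 0.61  0.2  -0.87  1.15 -0.77  0.  ] d [  19.8   -4.9 -125.7] rv [-0.006  0.008 -0.   ]
TCP in fixture -32.3 2.4 187.7 ap [ 0.445 -0.465 -0.765] rot err x [-0.11  -0.877  0.469] joints [ 0.61  0.2  -0.87  1.15 -0.77  0.  ]
(603, 558, 3)
```

View pics/lug12.png

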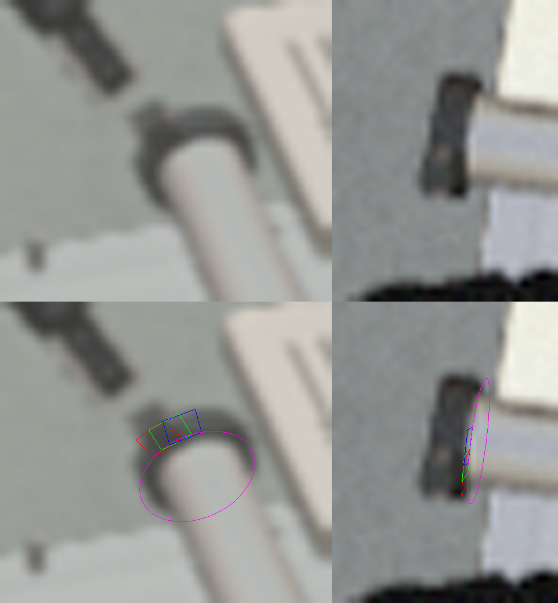

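View pics/top12.png

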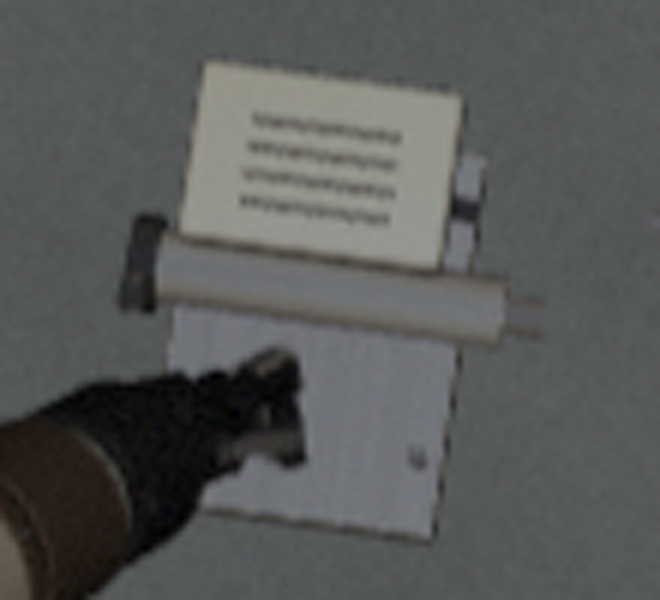

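View pics/side12.png

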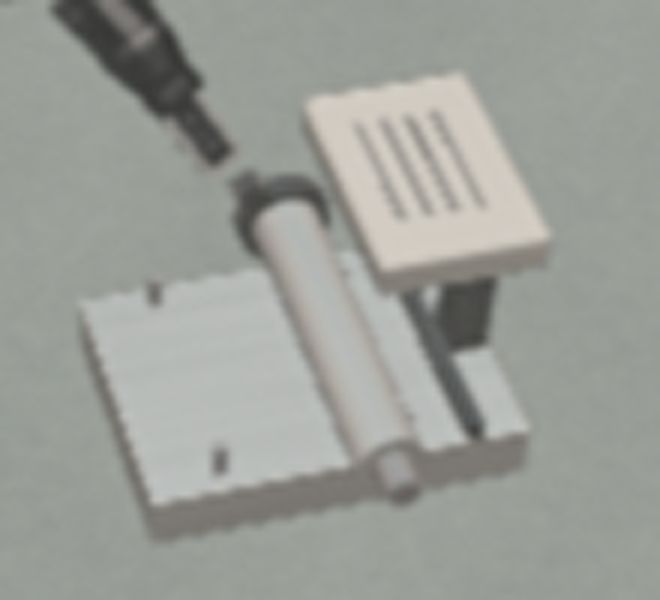

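The side view shows the lug at the upper left of the collar, at crop (243,182). I'll measure its angle from the depth points.

```bash
cat > ang.py <<'E'
from kin import *
def cloud(n,d):
    E=C[n]["extrinsics"];Kc=C[n]["camera_matrix"];v,u=np.nonzero(d>0);z=d[v,u].astype(float)
    X=np.stack([(u-Kc[0,2])/Kc[0,0]*z,(v-Kc[1,2])/Kc[1,1]*z,z],-1);Wp=(X-E[:3,3])@E[:3,:3]
    c,s=np.cos(F[2]),np.sin(F[2]);D=Wp-[F[0],F[1],0]
    return np.stack([c*D[:,0]+s*D[:,1],-s*D[:,0]+c*D[:,1],D[:,2]],1),u,v
for n in ("side","top"):
    p,d=arm.get_image(n);Q,u,v=cloud(n,d)
    # bed height check
    b=(Q[:,0]>-40)&(Q[:,0]<-20)&(abs(Q[:,1])<50)&(Q[:,2]>30)&(Q[:,2]<60);print(n,"bed z",np.median(Q[b][:,2]).round(1) if b.any() else None)
    for y0,y1 in ((-90,-40),(-20,20),(30,75)):
        m=(Q[:,1]>y0)&(Q[:,1]<y1)&(Q[:,2]>56)&(Q[:,2]<95)&(Q[:,0]>-10)&(Q[:,0]<75)
        if m.sum()<15: continue
        r=least_squares(lambda t:np.hypot(Q[m][:,0]-t[0],Q[m][:,2]-t[1])-18,[25,63],loss="soft_l1",f_scale=1.5);print("  axle y",(y0,y1),m.sum(),r.x.round(1))
    ax=float(r.x[0])
    m=(Q[:,1]>74)&(Q[:,1]<97)&(Q[:,2]>30)&(Q[:,2]<130)&(abs(Q[:,0]-ax)<45)
    rel=Q[m]-[ax,0,r.x[1]];rad=np.hypot(rel[:,0],rel[:,2]);a=np.degrees(np.arctan2(-rel[:,0],rel[:,2]))
    k=rad>27
    for t in zip(rad[k].round(0),a[k].round(0),Q[m][k][:,1].round(0),u[m][k],v[m][k]):print("   ",*t)
    if k.any():print("  lug mean dir",np.degrees(np.arctan2(-rel[k][:,0].mean(),rel[k][:,2].mean())).round(1))
E
python3 ang.py
```

```text
side bed z 44.3
  axle y (-90, -40) 178 [28.9 62.4]
  axle y (-20, 20) 119 [29.  62.4]
  axle y (30, 75) 118 [29.  62.5]
    36.0 32.0 95.0 325 193
    42.0 27.0 87.0 326 193
    37.0 38.0 94.0 324 194
    37.0 34.0 91.0 325 194
    39.0 29.0 87.0 326 194
    34.0 26.0 90.0 327 194
    32.0 6.0 86.0 331 194
    40.0 44.0 91.0 323 195
    40.0 39.0 87.0 324 195
    40.0 35.0 85.0 325 195
    38.0 31.0 84.0 326 195
    39.0 27.0 81.0 327 195
    34.0 23.0 84.0 328 195
    38.0 47.0 89.0 323 196
    38.0 42.0 85.0 324 196
    38.0 38.0 84.0 325 196
    32.0 36.0 87.0 326 196
    31.0 31.0 85.0 327 196
    32.0 26.0 82.0 328 196
    28.0 15.0 83.0 330 196
    27.0 -11.0 80.0 334 196
    28.0 -16.0 79.0 335 196
    36.0 50.0 88.0 323 197
    37.0 45.0 84.0 324 197
    31.0 45.0 87.0 325 197
    31.0 39.0 84.0 326 197
    36.0 32.0 77.0 327 197
    35.0 27.0 75.0 328 197
    29.0 23.0 79.0 329 197
    34.0 56.0 87.0 323 198
    35.0 49.0 83.0 324 198
    34.0 44.0 80.0 325 198
    28.0 43.0 84.0 326 198
    29.0 37.0 80.0 327 198
    31.0 49.0 80.0 325 199
    30.0 44.0 78.0 326 199
    29
[... 675 characters left out ...]
6 202
    36.0 25.0 88.0 257 202
    33.0 25.0 85.0 258 202
    36.0 31.0 93.0 255 203
    39.0 29.0 90.0 256 203
    34.0 31.0 88.0 257 203
    36.0 29.0 84.0 258 203
    38.0 27.0 81.0 259 203
    41.0 32.0 92.0 255 204
    36.0 35.0 90.0 256 204
    39.0 33.0 87.0 257 204
    40.0 32.0 84.0 258 204
    34.0 35.0 82.0 259 204
    34.0 44.0 93.0 255 205
    38.0 39.0 90.0 256 205
    41.0 36.0 86.0 257 205
    34.0 41.0 84.0 258 205
    41.0 35.0 80.0 259 205
    34.0 49.0 93.0 255 206
    41.0 41.0 89.0 256 206
    36.0 45.0 87.0 257 206
    41.0 40.0 83.0 258 206
    40.0 40.0 80.0 259 206
    38.0 49.0 89.0 256 207
    35.0 53.0 87.0 257 207
    37.0 49.0 84.0 258 207
  lug mean dir 23.6
```

Both cameras put the lug about 36° short of upright, with the axle square (same x along its length). Remaining travel is about 11 mm. Going back down behind it.

```bash
python3 -m creep '[[[0,-2,-10],[0,0,0],-1],[[0,-2,-30],[0,0,0],-1],[[0,-2,-50],[0,0,0],-1],[[0,-2,-70],[0,0,0],-1],[[0,-2,-90],[0,0,0],-1],[[0,-2,-110],[0,0,0],-1],[[0,-2,-120],[0,0,0],-1],[[0,-2,-125],[0,0,0],-1],[[0,-2,-125],[0,0,0],-1],[[0,-2,-125],[0,0,0],-1]]'
python3 dl.py -3 0 62
```

```text
clock: 19.55
position: [532.2, 56.2, 56.1]
ee_rot: [0.483, -0.226, 0.709, -0.462]
contact_force: [0.6, -0.7, -0.5]
gripper_width: -0.3
fix [-33.2  -2.8  56.1] q [ 0.39  0.41 -1.    1.74 -0.66 -0.5 ] d [30.3 -0.8  5.9] rv [ 0.001 -0.003  0.002]
```

```bash
python3 -m creep '[[[3,0,3],[0,0,0],-1],[[7,0,6],[0,0,0],-1],[[11,0,6],[0,0,0],-1],[[15,0,6],[0,0,0],-1],[[19,0,6],[0,0,0],-1],[[23,0,6],[0,0,0],-1],[[26,0,6],[0,0,0],-1],[[28,0,6],[0,0,0],-1],[[30,-1,6],[0,0,0],-1],[[31,-1,6],[0,0,0],-1],[[32,-1,6],[0,0,0],-1],[[33,-1,6],[0,0,0],-1]]'
python3 dl.py 12 0 62
python3 -m creep '[[[1,0,0],[0,0,0],-1],[[2,0,0],[0,0,0],-1],[[3,0,0],[0,0,0],-1],[[4,-0.5,0],[0,0,0],-1],[[5,-0.5,0],[0,0,0],-1],[[6,-0.5,0],[0,0,0],-1],[[7,-1,0],[0,0,0],-1],[[8,-1,0],[0,0,0],-1],[[9,-1,0],[0,0,0],-1],[[9.5,-1,0],[0,0,0],-1],[[10,-1,0],[0,0,0],-1]]'
python3 dl.py 12 0 62
python3 look.py 13; python3 ang.py | grep -v "    "
```

```text
clock: 20.55
position: [565.5, 55.7, 62.6]
ee_rot: [0.483, -0.226, 0.709, -0.462]
contact_force: [0.4, -0.1, 0.1]
gripper_width: 0.0
fix [-0.1  0.7 62.6] q [ 0.38  0.43 -0.94  1.69 -0.65 -0.43] d [11.9 -2.2 -0.6] rv [ 0.001 -0.002  0.001]
clock: 21.47
position: [575.7, 54.8, 62.7]
ee_rot: [0.483, -0.226, 0.709, -0.462]
contact_force: [-1.2, -0.7, 0.5]
gripper_width: 0.1
fix [10.1  1.1 62.7] q [ 0.37  0.44 -0.92  1.69 -0.65 -0.41] d [ 1.7 -1.3 -0.7] rv [ 0.001 -0.002  0.001]
TCP in fixture 10.1 1.1 62.7 ap [ 0.437 -0.47  -0.766] rot err x [-0.106 -0.873  0.475] joints [ 0.37  0.44 -0.92  1.69 -0.65 -0.41]
side bed z 44.7
  axle y (-90, -40) 169 [35.4 62.7]
  axle y (-20, 20) 183 [17.9 87.8]
  axle y (30, 75) 119 [36.2 62.6]
  lug mean dir 17.4
top bed z 45.8
  axle y (-90, -40) 180 [32.4 63.1]
  axle y (-20, 20) 137 [30.7 62.9]
  axle y (30, 75) 129 [32.8 64. ]
  lug mean dir 11.4
```

View pics/side13.png

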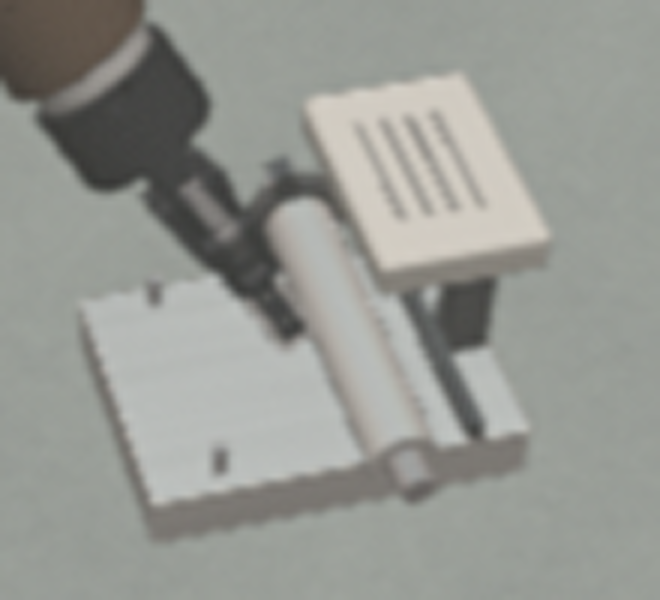

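View pics/top13.png

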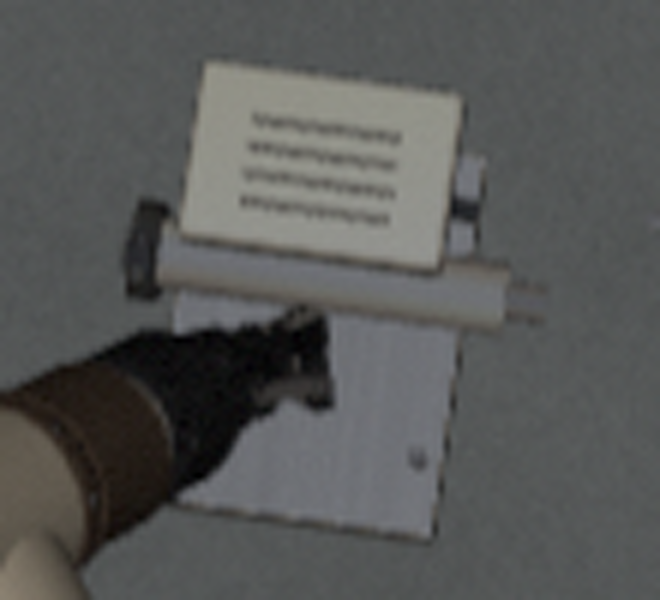

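```bash
sed -i 's/k=rad>27/k=(rad>33)\&(abs(a)<60)/' ang.py; sed -i 's/^    for t in zip.*$//' ang.py; python3 ang.py
```

```text
side bed z 44.5
  axle y (-90, -40) 170 [35.5 62.4]
  axle y (-20, 20) 180 [17.8 88.1]
  axle y (30, 75) 125 [36.5 62.5]
  lug mean dir 18.3
top bed z 46.0
  axle y (-90, -40) 183 [32.1 63.6]
  axle y (-20, 20) 141 [29.9 63.8]
  axle y (30, 75) 127 [33.6 63.9]
  lug mean dir 15.3
```

```bash
python3 -m creep '[[[0.7,0,0],[0,0,0],-1],[[1.4,0,0],[0,0,0],-1],[[2.1,0,0],[0,0,0],-1],[[2.8,-0.5,0],[0,0,0],-1],[[3.5,-0.5,0],[0,0,0],-1],[[4,-0.5,0],[0,0,0],-1],[[4.4,-0.5,0],[0,0,0],-1],[[4.7,-0.5,0],[0,0,0],-1],[[4.7,-0.5,0],[0,0,0],-1]]'
python3 ang.py
```

```text
clock: 22.52
position: [580.3, 54.3, 62.7]
ee_rot: [0.483, -0.226, 0.709, -0.462]
contact_force: [-1.7, -0.6, 0.7]
gripper_width: 0.1
side bed z 44.3
  axle y (-90, -40) 171 [40.1 62.2]
  axle y (-20, 20) 187 [22.4 88.1]
  axle y (30, 75) 121 [40.4 62.3]
  lug mean dir 3.7
top bed z 46.5
  axle y (-90, -40) 172 [37.3 63.4]
  axle y (-20, 20) 115 [36.5 65.1]
  axle y (30, 75) 109 [37.6 63.8]
  lug mean dir 3.1
```

Lug now within about 4° of upright by both cameras. Withdrawing back and up, then a final check.

```bash
python3 -m creep '[[[-2,0,0],[0,0,0],-1],[[-6,1,0],[0,0,0],-1],[[-12,2,0],[0,0,0],-1],[[-22,3,0],[0,0,0],-1],[[-35,4,0],[0,0,0],-1],[[-45,5,5],[0,0,0],-1],[[-48,6,25],[0,0,0],-1],[[-48,6,55],[0,0,0],-1],[[-48,6,90],[0,0,0],-1],[[-60,6,120],[0,0,0],-1],[[-80,6,140],[0,0,0],-1],[[-100,6,150],[0,0,0],-1]]'
python3 -m creep '[[[0,0,0],[0,0,0],-1],[[0,0,0],[0,0,0],-1],[[0,0,0],[0,0,0],-1]]'
python3 ang.py; python3 look.py 14; python3 lug.py 14 38 0
```

```text
clock: 23.62
position: [479.6, 61.3, 215.3]
ee_rot: [0.481, -0.226, 0.709, -0.464]
contact_force: [-1.0, -0.8, 0.2]
gripper_width: -0.1
clock: 23.87
position: [480.0, 60.5, 212.7]
ee_rot: [0.483, -0.226, 0.708, -0.463]
contact_force: [0.6, 0.8, 0.4]
gripper_width: -0.3
side bed z 44.7
  axle y (-90, -40) 172 [40.1 62.4]
  axle y (-20, 20) 117 [40.5 62.6]
  axle y (30, 75) 123 [40.8 62.5]
  lug mean dir 3.8
top bed z 46.1
  axle y (-90, -40) 174 [37.8 63.8]
  axle y (-20, 20) 87 [38.2 64.2]
  axle y (30, 75) 106 [39.2 65.5]
  lug mean dir 5.3
TCP in fixture -85.2 -5.3 212.1 ap [ 0.436 -0.471 -0.767] rot err x [-0.106 -0.873  0.476] joints [ 0.73  0.09 -0.91  1.01 -0.86  0.05]
(603, 558, 3)
```

View pics/sidefull14.png

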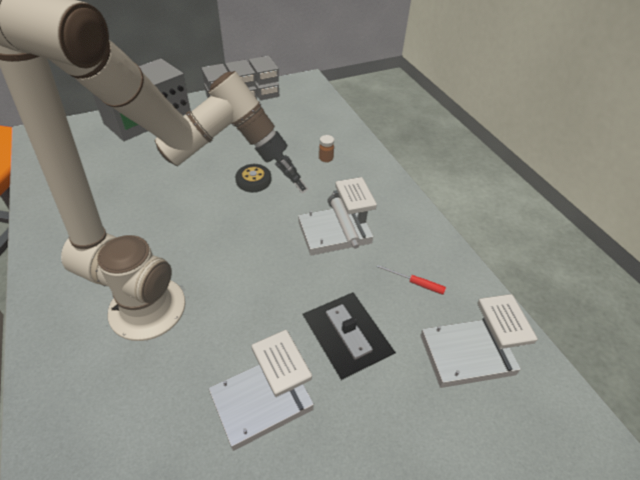

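View pics/side14.png

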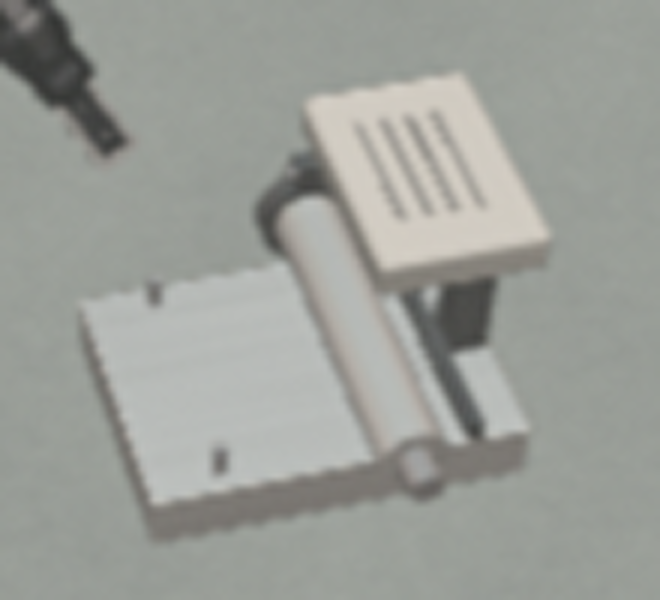

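View pics/topfull14.png

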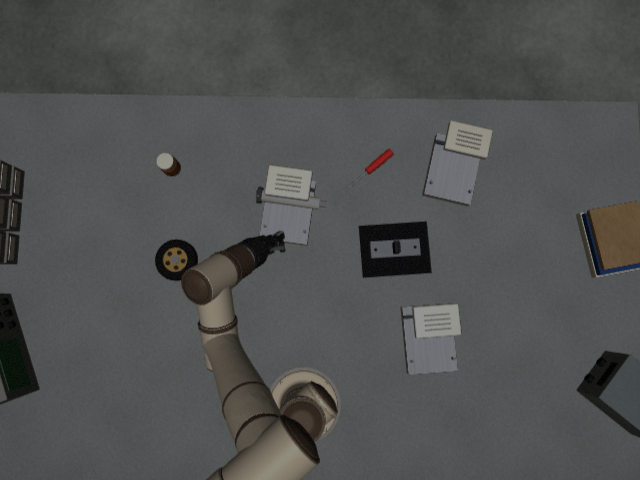

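View pics/lug14.png

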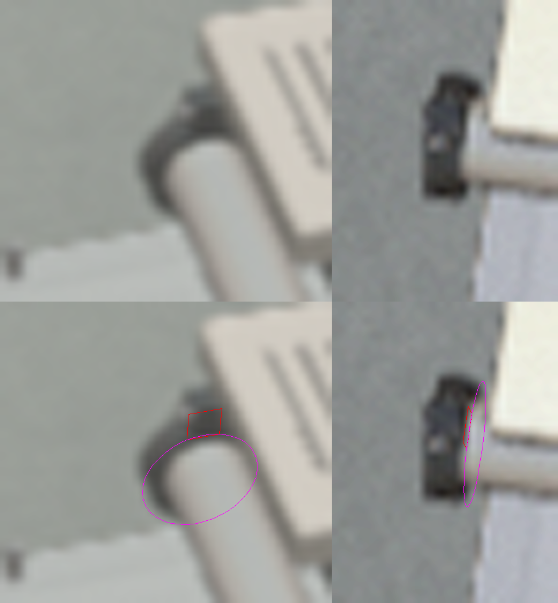

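Run:
```python
from kin import *
p,d=arm.get_image("top");E=C["top"]["extrinsics"];Kc=C["top"]["camera_matrix"]
v,u=np.nonzero(d>0);z=d[v,u].astype(float)
X=np.stack([(u-Kc[0,2])/Kc[0,0]*z,(v-Kc[1,2])/Kc[1,1]*z,z],-1);Wp=(X-E[:3,3])@E[:3,:3];Q=np.array([infix(w) for w in Wp[(u>250)&(u<275)&(v>175)&(v<215)]])
m=(Q[:,1]>76)&(Q[:,1]<96)&(Q[:,2]>93);print("lug top points x",Q[m][:,0].round(1),"z",Q[m][:,2].round(0))
# plate
P=Wp;m=(u>360)&(u<430)&(v>222)&(v<276)&(Wp[:,2]>9)&(Wp[:,2]<22);print("plate top",np.median(P[m],0).round(1),"span",np.percentile(P[m],[2,98],0).round(0).tolist())
```

```text
lug top points x [42.4 42.8 41.7 42.4 37.5 38.5 38.7 39.1 40.  41.5 35.  37.1 37.4 36.5
 37.8 33.7 32.4 33.5 32.9 34.8 30.6 30.  31.9 31.8 31.  28.8 29.3] z [100. 100. 107. 106. 108. 105. 106. 106. 103.  98. 106.  97.  98. 104.
  99.  98. 106. 103. 108. 100.  98. 103.  95.  98. 104.  97.  96.]
plate top [ 463.4 -264.2   14.4] span [[397.0, -358.0, 9.0], [530.0, -184.0, 21.0]]
```

The lug's top face spans x = 29–43 (middle about 36) against the axle at about 38, so it is about 3–4° off upright. The plate is central on the mat, and the wheel, jar and driver sit at their starting pixels. Handing in.

Run:
```python
from bench import arm
s=arm.read_state();print(s["clock"],s["contact_force"],s["joint_vel"].round(3));print(arm.job_done())
```

```text
24.1167 [ 0.36761002 -0.69544727 -0.03407273] [ 0.001 -0.001  0.003 -0.002 -0.002  0.   ]
the job is handed in; nothing more can be done
None
```

I lifted the chock plate level off its dowels, laid it flat in the middle of the mat, and rolled the axle about 38 mm along the bed until the lug stood up. I handed the job in at 24.1 s of the 64 s; no verdict is reported.

**Last checks**
- **Lug:** about 3–5° from upright by both cameras (limit 12°). The lamp hid part of it in the side view, so that reading leans slightly high.
- **Axle:** it lies on the bed and square across it. The side camera's x readings at the two ends agree within about 1 mm.
- **Plate:** flat and central on the mat by eye. The depth reading I tried for its centre picked up some of the mat as well. It came out about 9 mm off the mat centre I had measured, well inside the 60 mm allowed.
- **Bystanders and robot:** wheel, jar and driver are at their starting pixels by eye. The robot was clear of everything.

**What disagreed or failed**
- The cameras differed by about 2–3 mm on the axle's position, close to the stated calibration error.
- A lean straight along the bed could not be reached, because wrist joint 5 stopped at its limit. I leaned the tool 40° with a 40° turn towards −y instead, about 33° along the bed, and that cleared the lamp.

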